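Gauge the blind bore and fit the rest post that comes level

ROBOT

A 6-joint arm with a two-finger parallel gripper is mounted at the origin on a cart in front of the work surface, level with it; the furniture and walls round the work are solid. World frame = base frame: x ahead of the robot, y to its left, z up, the work surface at z = 0. Lengths are in m, angles in rad, forces in N, time in s.
With the tool pointing down it reaches from about 0.35 to 0.95 m from the base axis. Payload 17.4 kg.
Tool frame: the origin (TCP) lies on the front face of the gripper's body, between the roots of the fingers; the fingertips stand 84 mm ahead of it and the grasp point (between the pads) lies 65 mm ahead of it; z points along the fingers, y is the line along which they close (so a half turn about z gives the same grasp; the last joint's range is limited). The gripper opens to 93 mm and grips with 3 to 60 N. Pads are 15 mm wide; open, the fingers measure 128 mm over their backs; the gripper's body (75 mm by 188 mm) begins 65 mm behind the grasp point.
Start: joints at [1.256, 0.116, 1.442, -0, 1.584, -0.038], TCP at [0.184, 0.649, 0.303] pointing down, gripper open.
Joint ranges: [-2.83, 2.83], [-0.83, 2.19], [0.07, 2.5], [-1.14, 4.28], [0.01, 3], [-2.97, 2.97]. Speed limits (rad/s): [1.89, 1.89, 2.22, 3.14, 3.14, 3.14].

INTERFACE

Orientations are given as a unit quaternion [x, y, z, w].
In Python, from rig import sensors, capture, job_done gives the robot as it stands. The module is installed in compiled form; this text tells all that it offers.
- The arm moves only by the tool apply_moves, never from a script. Its argument "rows" is a list of rows, each an object with "linear": the shift along the tool's x, y, z in cm, a list of three; "delta_rot": the turn, a rotation vector about the tool's x, y, z in rad, a list of three; "fingers": the finger opening in cm, from 0 to 9.3. In form: [{"linear": [x, y, z], "delta_rot": [wx, wy, wz], "fingers": fingers}, ...]. A call has 1 to 10 rows; each row shifts and turns the commanded pose from where the row before left it, along the tool's axes as they then stand; what a row does not reach is not made up. A row lasts 1/12 s, in which the tool goes at most 41.7 mm and 7.16 degrees, less where a joint would pass 70% of its speed; a pose out of reach is approached as far as the arm can. A call with a gripper value outside its range is refused whole. The fingers move at their own pace and stop on an object; "newtons" is the grip in N (left out, the last holds). Time passes only in rows, so rows that do not move let the fingers close. It gives the time, the measured TCP pose, the force, the opening and the grip force at its end, in the units of the state.
- sensors.read_state(): the state, without advancing time (a new reading comes with each control period).
- capture(name): name is "scene" or "top" or "wrist"; returns a dict with "color" (480x640x3 uint8, blue, green, red), "mtx" (3x3 intrinsics, pixels), "world_to_cam" (4x4, takes a point from world to camera coordinates). Camera axes: x right, y up, looking along -z (the intrinsics and any distortion apply to the point x, -y, -z); pixel columns grow to the right and rows downward; lengths in m; the calibration is good to about 2 mm. A picture is of the moment at which its call begins. There is no depth.
- job_done(): hands the job in; it is judged then, once.
The state is a dict: "clock": time; "qpos": joint angles; "qd": joint speeds; "effort": joint torques, N m; "position": TCP position; "tcp_rot": TCP orientation; "ft_force": force on the tool from outside, world axes, zero at the start; "wrist_torque": the same for the moment, N m; "grip_width": finger opening in m; "grip_force": force on a finger pad.
Only numpy, scipy, OpenCV 4.12 (cv2) and the standard library are available. Lean on these libraries where they do the work, as an engineer would, in place of code of your own. Each camera call takes 0.05 s, during which the arm holds its last target. There are 200 camera calls.

TASK

The soldering base lacks one of its four rest posts. Push the depth gauge gently straight down the empty bore until you feel its rod stand on the bottom, stand the gauge back in its hole in the rack, and then fit the one post from the rack, fully home in the bore, whose top comes level with the other three. Never press the gauge or a post hard, leave the posts you do not need in the rack, and do not disturb the things lying round.

Things in the scene. Friction and masses are not known exactly. Their poses are not given: they have to be found in the camera images.
- base: Soldering base, fixed: aluminium block 120 (x) x 94 (y) x 56 mm high, a 3 mm shoulder round its foot, a 10 mm thick ear with screws at each x end (166 mm over the ears). Three steel rest posts, 12 mm across, are fitted at its own (x, y) = (42, 30), (42, -30), (-42, -30) mm and stand 36 mm above its top face; the bore at (-42, 30) mm is empty. Origin at the centre of the underside, z up.
- bore (a point): Centre of the mouth of the empty bore, in the block's top face (56 mm above the bench). The bore is vertical, round, 13 mm in diameter with a 1.5 mm chamfer and a flat solid bottom; it is 26, 33, 40 or 47 mm deep, which cannot be seen. Axes as the base's.
- post_level (a point): The point on the bore's axis 36 mm above the block's top face, level with the tops of the three fitted posts: where the centre of the new post's top face belongs.
- rack: Fixed beech rack 50 (x) x 216 (y) x 34 mm high, with five round holes in a row along its y axis, all 18 mm deep (their floors 16 mm above the bench): one 12 mm in diameter at y = -88 mm for the depth gauge, four 13.5 mm in diameter at y = -30, 8, 46, 84 mm with the posts standing in them in any order. Origin at the centre of the underside, z up.
- gauge_hole (a point): Centre of the mouth of the depth gauge's hole, in the rack's top face, 34 mm above the bench.
- gauge_grip (a point): Depth gauge, standing upright in the rack: a straight steel rod 8 mm in diameter with a round handle on top (16 mm in diameter, from 66 to 100 mm above the rod's tip) and a sliding collar on the rod (22 mm in diameter, 10 mm high). This point is the centre of the handle, 83 mm above the rod's tip. z runs up the rod to the handle.
- gauge_tip (a point): Centre of the flat lower end of the gauge's rod. In the rack it stands on the hole's floor, 16 mm above the bench.
- gauge_rod: The bare rod of the depth gauge, 8 mm in diameter, 66 mm long below the handle; origin at its tip, z up to the handle.
- collar (a joint): Position of the collar on the gauge's rod, m: the collar's underside is this value + 0.020 m above the rod's tip; it starts at 0 to 0.002 and can go up to 0.036. The collar is wider than the bore: as the rod goes down the bore the collar stops on the block's face and slides up the rod with a drag of about 4 N, and it stays where it was pushed, so that it shows the depth reached. The bottom is felt only beyond this drag.
- post_a_mid (a point): Loose steel rest post, plain round pin 12 mm in diameter and 62 mm long, chamfered ends, about 54 g; told from the others by its length only. Upright in a hole of the rack, its foot 16 mm above the bench. This point is its centre, half-way up; z up.
- post_a_top (a point): Centre of the upper end face of the 62 mm post.
- post_b_mid (a point): Loose steel rest post, plain round pin 12 mm in diameter and 69 mm long, chamfered ends, about 60 g; told from the others by its length only. Upright in a hole of the rack, its foot 16 mm above the bench. This point is its centre, half-way up; z up.
- post_b_top (a point): Centre of the upper end face of the 69 mm post.
- post_c_mid (a point): Loose steel rest post, plain round pin 12 mm in diameter and 76 mm long, chamfered ends, about 66 g; told from the others by its length only. Upright in a hole of the rack, its foot 16 mm above the bench. This point is its centre, half-way up; z up.
- post_c_top (a point): Centre of the upper end face of the 76 mm post.
- post_d_mid (a point): Loose steel rest post, plain round pin 12 mm in diameter and 83 mm long, chamfered ends, about 72 g; told from the others by its length only. Upright in a hole of the rack, its foot 16 mm above the bench. This point is its centre, half-way up; z up.
- post_d_top (a point): Centre of the upper end face of the 83 mm post.
- heat_sink: Bystander: large finned aluminium heat sink, 100 x 75 x 35 mm, lying on the bench; origin at the centre of the underside.
- small_screwdriver: Bystander: small screwdriver with red handle, 144 mm long, lying on the bench; origin at the centre of the underside.
- black_tape: Bystander: roll of black tape, 64 mm across and 19 mm high; origin at the centre of the underside.
- meter: Bystander: multimeter, 145 x 70 x 43 mm, lying on the bench; origin at the centre of the underside.

How it is judged:
On the way:
1. the gauge's rod stands on the bottom of the bore, the collar pushed up by the face (z of gauge_tip in the frame of bore below -0.0245 m and horizontal distance between gauge_tip and bore below 0.005 m and contact force between gauge_rod and anything else above 1.5 N and value of joint collar above 0.004 m and linear speed of gauge_rod below 0.01 m/s), for 0.05 s.
At the end, for the whole second after the job is handed in: One post in the bore, its top within 2 mm of the other three's level and 3 mm of the bore's axis, tilt under 0.08 rad, at rest; the other posts in the rack where they were (12 mm, 0.3 rad); the gauge in its rack hole, tip at least 10 mm deep and within 6 mm of centre, tilt under 0.3 rad (((z of post_a_top in the frame of post_level between -0.002 and 0.002 m and horizontal distance between post_a_top and post_level below 0.003 m and angle between post_a_top's own z axis and vertical below 0.08 rad and linear speed of post_a below 0.01 m/s and distance of each of post_b_mid, post_c_mid, post_d_mid from where it was at the start of the episode below 0.012 m and angle between each of post_b_mid, post_c_mid, post_d_mid's own z axis and vertical below 0.3 rad) or (z of post_b_top in the frame of post_level between -0.002 and 0.002 m and horizontal distance between post_b_top and post_level below 0.003 m and angle between post_b_top's own z axis and vertical below 0.08 rad and linear speed of post_b below 0.01 m/s and distance of each of post_a_mid, post_c_mid, post_d_mid from where it was at the start of the episode below 0.012 m and angle between each of post_a_mid, post_c_mid, post_d_mid's own z axis and vertical below 0.3 rad) or (z of post_c_top in the frame of post_level between -0.002 and 0.002 m and horizontal distance between post_c_top and post_level below 0.003 m and angle between post_c_top's own z axis and vertical below 0.08 rad and linear speed of post_c below 0.01 m/s and distance of each of post_a_mid, post_b_mid, post_d_mid from where it was at the start of the episode below 0.012 m and angle between each of post_a_mid, post_b_mid, post_d_mid's own z axis and vertical below 0.3 rad) or (z of post_d_top in the frame of post_level between -0.002 and 0.002 m and horizontal distance between post_d_top and post_level below 0.003 m and angle between post_d_top's own z axis and vertical below 0.08 rad and linear speed of post_d below 0.01 m/s and distance of each of post_a_mid, post_b_mid, post_c_mid from where it was at the start of the episode below 0.012 m and angle between each of post_a_mid, post_b_mid, post_c_mid's own z axis and vertical below 0.3 rad)) and horizontal distance between gauge_tip and gauge_hole below 0.006 m and z of gauge_tip in the frame of gauge_hole below -0.01 m and angle between gauge_grip's own z axis and vertical below 0.3 rad); the robot touches nothing.
It fails at once if the gauge is pressed on the base or the bottom of the bore harder than 35 N (contact force between gauge_rod and anything else above 35 N and horizontal distance between gauge_tip and bore below 0.06 m).
It fails at once if a post is pressed on the base harder than 35 N (contact force between any of post_a, post_b, post_c, post_d and base above 35 N).
It fails at once if the heat sink, screwdriver, tape roll or multimeter lying round is moved by more than 20 mm (distance of any of heat_sink, small_screwdriver, black_tape, meter from where it was at the start of the episode above 0.02 m).
It also fails if it takes over 69 s, if anything falls off the work surface, if the arm or the gripper's body presses on something with over 40 N, if the wrist force passes 120 N, or if a joint passes its speed limit or range.

## Working session

There is one attempt and no reset: what is moved stays moved. The work goes in short steps, Python scripts to look and compute and a tool call to move; the robot and the scene stay as the last step left them, time stands still between calls to the robot, and variables do not carry over. Pictures are saved under pics/ and viewed, at most 13 in all, crops included, and the job is handed in when it is done.

Besides the shell and the picture viewer there is one more tool, called after "Emit:" by a JSON object that holds its "api" and its "payload". apply_moves: Moves the arm, as the interface text tells. Its arguments: {"type":"object","properties":{"rows":{"type":"array"},"newtons":{"type":"number"}},"required":["rows"]}

```bash
mkdir -p pics
cat > h.py <<'E'
import numpy as np, cv2
from rig import sensors, capture, job_done
from scipy.spatial.transform import Rotation as R
def ray(c,u,v):
    p=np.linalg.inv(c["mtx"])@[u,v,1]; d=np.array([p[0],-p[1],-p[2]])
    M=np.linalg.inv(c["world_to_cam"]); return M[:3,3], M[:3,:3]@d
def onz(c,u,v,z):
    o,d=ray(c,u,v); return o+d*(z-o[2])/d[2]
def proj(c,P):
    q=c["world_to_cam"]@np.append(P,1); q=c["mtx"]@[q[0],-q[1],-q[2]]; return q[:2]/q[2]
E
python3 - <<'E'
from h import *
import pickle
for n in("scene","top"):
    c=capture(n); pickle.dump(c,open(n+".pkl","wb")); cv2.imwrite(f"pics/{n}0.png",c["color"])
    M=np.linalg.inv(c["world_to_cam"]);print(n,M.round(3),c["mtx"], [k for k in c])
s=sensors.read_state();print(s)
E
```

```text
scene [[ 0.46   0.622 -0.634 -0.164]
 [-0.888  0.338 -0.313 -0.408]
 [ 0.02   0.706  0.707  0.913]
 [ 0.     0.     0.     1.   ]] [[473.62996009   0.         318.07330487]
 [  0.         473.62996009 230.33117113]
 [  0.           0.           1.        ]] ['color', 'mtx', 'world_to_cam']
top [[-0.009  0.993 -0.119  0.434]
 [-1.    -0.012 -0.019 -0.063]
 [-0.021  0.119  0.993  1.099]
 [ 0.     0.     0.     1.   ]] [[504.43985695   0.         319.42893676]
 [  0.         504.43985695 234.54173274]
 [  0.           0.           1.        ]] ['color', 'mtx', 'world_to_cam']
{'clock': 0.1, 'qpos': array([ 1.25620548e+00,  1.16457068e-01,  1.44220446e+00, -2.71545242e-05,
        1.58399653e+00, -3.77953772e-02]), 'qd': array([-0.00056511, -0.00147485, -0.00264084, -0.0009667 ,  0.00088104,
        0.00080508]), 'effort': array([-3.61313450e-04, -7.22899103e+01, -6.23865008e+01,  7.81087414e-02,
        2.27668241e-02, -1.17434979e-04]), 'position': array([0.18444236, 0.64921384, 0.30206238]), 'tcp_rot': array([ 1.37956497e-01,  9.90438146e-01, -5.26834436e-04, -8.00075642e-05]), 'ft_force': array([ 0.02013717, -1.04402271, -0.08184711]), 'wrist_torque': array([-0.02360795,  0.01906856, -0.00695336]), 'grip_force': 0.0, 'grip_width': 0.09273265400607796}
```

View pics/top0.png

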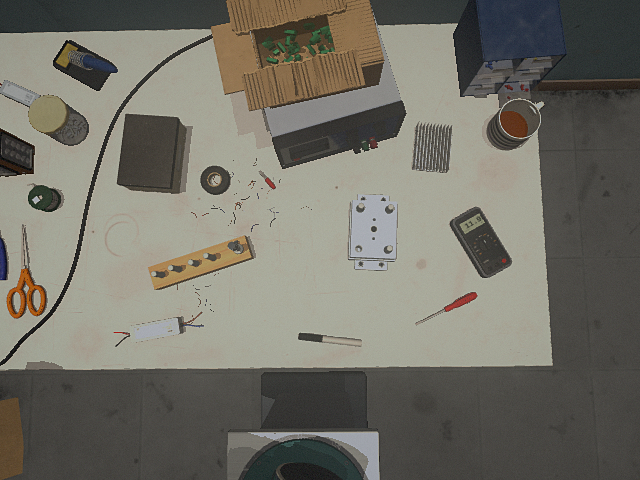

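View pics/scene0.png

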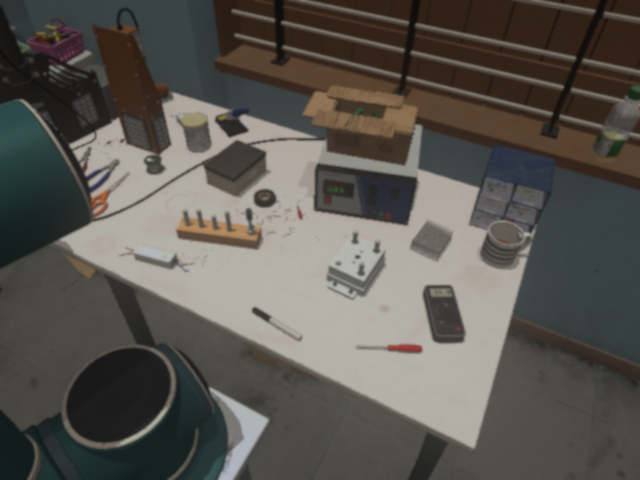

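Run:
```python
import pickle,cv2,numpy as np
t=pickle.load(open("top.pkl","rb"))["color"];s=pickle.load(open("scene.pkl","rb"))["color"]
def cr(i,x,y,w,h): return cv2.resize(i[y:y+h,x:x+w],(400,300),interpolation=cv2.INTER_CUBIC)
o=np.vstack([np.hstack([cr(t,140,220,120,90),cr(t,315,185,120,90)]),np.hstack([cr(s,165,190,120,90),cr(s,300,215,120,90)])])
cv2.imwrite("pics/crop1.png",o)
```

```text
(no output)
```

View pics/crop1.png

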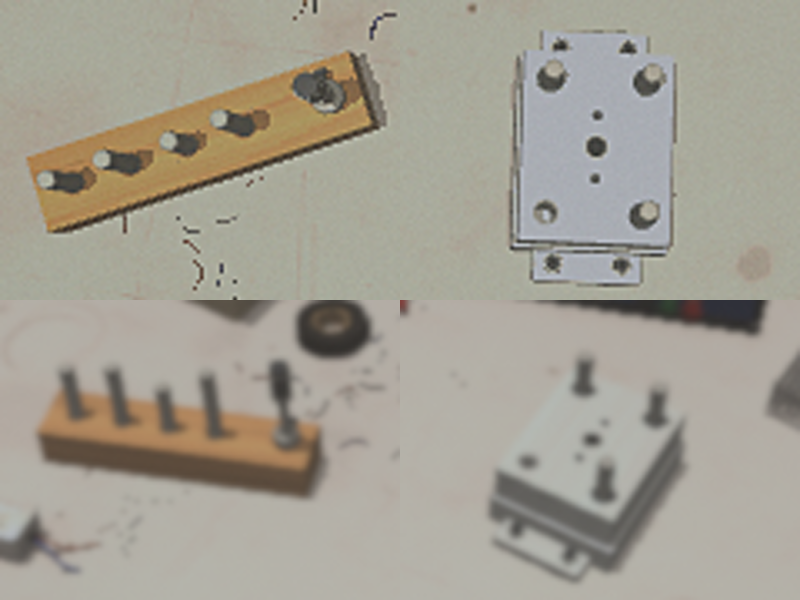

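Run:
```python
from h import *
import pickle
t=pickle.load(open("top.pkl","rb"));s=pickle.load(open("scene.pkl","rb"))
T=lambda x,y,bx=140,by=220:(bx+x/3.3333,by+y/3.3333)
rc=[onz(t,*T(*p),.034) for p in[(27,158),(352,52),(374,125),(50,230)]]
for p in rc: print(p.round(4))
print([np.linalg.norm(rc[i]-rc[(i+1)%4]).round(4) for i in range(4)])
ctr=np.mean(rc,0); ya=(rc[0]+rc[3]-rc[1]-rc[2])/2; ya/=np.linalg.norm(ya)
print("rack c",ctr,"yaxis",ya, np.arctan2(-ya[0],ya[1]))
print("gauge hole",ctr-.088*ya,"collar ctr",onz(t,*T(325,92),.046),"handle top",onz(t,*T(309,85),.116))
for y,tx in zip((-.03,.008,.046,.084),((219,118),(168,142),(101,158),(46,179))):
    h=ctr+y*ya; d=[np.linalg.norm(onz(t,*T(*tx),.016+L)[:2]-h[:2]).round(4) for L in(.062,.069,.076,.083)]
    print(h.round(4),d,"scene tops 62..83",[proj(s,[h[0],h[1],.016+L]).round(1) for L in(.062,.069,.076,.083)])
S=lambda x,y:(165+x/3.333,190+(y-300)/3.333)
print([np.round(S(*p),1) for p in((208,375),(164,388),(112,368),(68,370))])
B=lambda x,y:onz(t,*T(x-400,y,315,185),.056)
bc=[B(*p) for p in((522,52),(674,60),(669,248),(514,246))]
print("base corners",np.round(bc,4),np.mean(bc,0)); print("bore",B(545,212), "feet")
print("posttops",[onz(t,*T(x-400,y,315,185),.092).round(4) for x,y in((555,70),(653,73),(650,209))])
```

```text
[0.4956 0.3228 0.034 ]
[0.5613 0.1154 0.034 ]
[0.5143 0.101  0.034 ]
[0.4498 0.3067 0.034 ]
[np.float64(0.2175), np.float64(0.0491), np.float64(0.2156), np.float64(0.0486)]
rack c [0.50525231 0.21146282 0.034     ] yaxis [-0.30056452  0.95376148  0.        ] 0.30528448926401386
gauge hole [0.53170199 0.12753181 0.034     ] collar ctr [0.5346154  0.13029299 0.046     ] handle top [0.5321943  0.12696431 0.116     ]
[0.5143 0.1828 0.034 ] [np.float64(0.0068), np.float64(0.005), np.float64(0.0032), np.float64(0.0013)] scene tops 62..83 [array([227.9, 217.7]), array([227.6, 215.7]), array([227.2, 213.7]), array([226.9, 211.7])]
[0.5028 0.2191 0.034 ] [np.float64(0.0016), np.float64(0.0015), np.float64(0.0032), np.float64(0.0051)] scene tops 62..83 [array([213.5, 215.8]), array([213.2, 213.7]), array([212.8, 211.7]), array([212.4, 209.7])]
[0.4914 0.2553 0.034 ] [np.float64(0.0061), np.float64(0.0039), np.float64(0.0016), np.float64(0.0007)] scene tops 62..83 [array([199.3, 213.8]), array([198.8, 211.8]), array([198.4, 209.8]), array([198. , 207.7])]
[0.48   0.2916 0.034 ] [np.float64(0.0032), np.float64(0.0008), np.float64(0.0018), np.float64(0.0042)] scene tops 62..83 [array([185.1, 211.9]), array([184.6, 209.8]), array([184.1, 207.8]), array([183.6, 205.8])]
[array([227.4, 212.5]), array([214.2, 216.4]), array([198.6, 210.4]), array([185.4, 211. ])]
base corners [[ 0.63   -0.1107  0.056 ]
 [ 0.6236 -0.2059  0.056 ]
 [ 0.5055 -0.1996  0.056 ]
 [ 0.5078 -0.1037  0.056 ]] [ 0.56674336 -0.15499146  0.056     ]
bore [ 0.52877468 -0.1233123   0.056     ] feet
posttops [array([ 0.6119, -0.1289,  0.092 ]), array([ 0.6093, -0.1881,  0.092 ]), array([ 0.5266, -0.1842,  0.092 ])]
```

```bash
cat >> h.py <<'E'
def plan(target,N,yaw=None):
    "N equal rows (shift, then turn about tool z) to bring the TCP to target; yaw = heading of tool y"
    s=sensors.read_state(); Q=R.from_quat(s["tcp_rot"]).as_matrix()
    w=0.0
    if yaw is not None:
        a=np.arctan2(Q[1,1],Q[0,1]); w=-((yaw-a+np.pi/2)%np.pi-np.pi/2)/N
    A=sum(Q@R.from_rotvec([0,0,w*k]).as_matrix() for k in range(N))
    l=np.linalg.solve(A,np.array(target)-s["position"])*100
    print("at",s["position"].round(4),"axes tilt",np.degrees(np.arccos(-Q[2,2])).round(2),"N",N,"linear cm",l.round(3),"wz",round(w,4),"|l|",np.linalg.norm(l).round(2))
E
python3 -c "
from h import *
plan([.50,.16,.33],20,np.radians(17.5))"
```

```text
at [0.1844 0.6492 0.3021] axes tilt 0.06 N 20 linear cm [-2.937 -0.755 -0.138] wz 0.0494 |l| 3.04
```

Emit:
{"api": "apply_moves", "payload": {"rows": [{"linear": [-2.94, -0.75, -0.14], "delta_rot": [0, 0, 0.0494], "fingers": 3.5}, {"linear": [-2.94, -0.75, -0.14], "delta_rot": [0, 0, 0.0494], "fingers": 3.5}, {"linear": [-2.94, -0.75, -0.14], "delta_rot": [0, 0, 0.0494], "fingers": 3.5}, {"linear": [-2.94, -0.75, -0.14], "delta_rot": [0, 0, 0.0494], "fingers": 3.5}, {"linear": [-2.94, -0.75, -0.14], "delta_rot": [0, 0, 0.0494], "fingers": 3.5}, {"linear": [-2.94, -0.75, -0.14], "delta_rot": [0, 0, 0.0494], "fingers": 3.5}, {"linear": [-2.94, -0.75, -0.14], "delta_rot": [0, 0, 0.0494], "fingers": 3.5}, {"linear": [-2.94, -0.75, -0.14], "delta_rot": [0, 0, 0.0494], "fingers": 3.5}, {"linear": [-2.94, -0.75, -0.14], "delta_rot": [0, 0, 0.0494], "fingers": 3.5}, {"linear": [-2.94, -0.75, -0.14], "delta_rot": [0, 0, 0.0494], "fingers": 3.5}]}}

```text
clock: 0.93
position: [0.4053, 0.4436, 0.3164]
tcp_rot: [0.377, 0.926, -0.0, -0.0]
ft_force: [0.7, 0.8, 0.4]
grip_width: 0.0356
grip_force: 0.0
```

Emit:
{"api": "apply_moves", "payload": {"rows": [{"linear": [-2.94, -0.75, -0.14], "delta_rot": [0, 0, 0.0494], "fingers": 3.5}, {"linear": [-2.94, -0.75, -0.14], "delta_rot": [0, 0, 0.0494], "fingers": 3.5}, {"linear": [-2.94, -0.75, -0.14], "delta_rot": [0, 0, 0.0494], "fingers": 3.5}, {"linear": [-2.94, -0.75, -0.14], "delta_rot": [0, 0, 0.0494], "fingers": 3.5}, {"linear": [-2.94, -0.75, -0.14], "delta_rot": [0, 0, 0.0494], "fingers": 3.5}, {"linear": [-2.94, -0.75, -0.14], "delta_rot": [0, 0, 0.0494], "fingers": 3.5}, {"linear": [-2.94, -0.75, -0.14], "delta_rot": [0, 0, 0.0494], "fingers": 3.5}, {"linear": [-2.94, -0.75, -0.14], "delta_rot": [0, 0, 0.0494], "fingers": 3.5}, {"linear": [-2.94, -0.75, -0.14], "delta_rot": [0, 0, 0.0494], "fingers": 3.5}, {"linear": [-2.94, -0.75, -0.14], "delta_rot": [0, 0, 0.0494], "fingers": 3.5}]}}

```text
clock: 1.77
position: [0.5013, 0.159, 0.3305]
tcp_rot: [0.592, 0.806, -0.0, -0.0]
ft_force: [-0.2, 1.2, 0.1]
grip_width: 0.035
grip_force: 0.0
```

Emit:
{"api": "apply_moves", "payload": {"rows": [{"linear": [0, 0, 0], "delta_rot": [0, 0, 0], "fingers": 3.5}, {"linear": [0, 0, 0], "delta_rot": [0, 0, 0], "fingers": 3.5}]}}

```text
clock: 1.93
position: [0.5013, 0.1593, 0.3307]
tcp_rot: [0.592, 0.806, 0.0, -0.0]
ft_force: [0.2, 0.2, 0.7]
grip_width: 0.0353
grip_force: 0.0
```

Run:
```python
from h import *
import pickle
c=capture("wrist"); pickle.dump(c,open("w1.pkl","wb")); cv2.imwrite("pics/w1.png",c["color"])
print(np.linalg.inv(c["world_to_cam"]).round(3),sensors.read_state()["position"])
for P in [(.5317,.1275,.116),(.5317,.1275,.036),(.5143,.1828,.099),(.5028,.2191,.078),(.4914,.2553,.092),(.48,.2916,.085)]: print(P,proj(c,P).round(1))
```

```text
[[ 0.954 -0.288 -0.079  0.479]
 [ 0.299  0.921  0.249  0.229]
 [ 0.001 -0.261  0.965  0.413]
 [ 0.     0.     0.     1.   ]] [0.50123107 0.16022778 0.33059787]
(0.5317, 0.1275, 0.116) [339.1 273.9]
(0.5317, 0.1275, 0.036) [335.  249.9]
(0.5143, 0.1828, 0.099) [338.9 210.6]
(0.5028, 0.2191, 0.078) [338.1 168.8]
(0.4914, 0.2553, 0.092) [339.6 127.3]
(0.48, 0.2916, 0.085) [339.8  83.6]
```

View pics/w1.png

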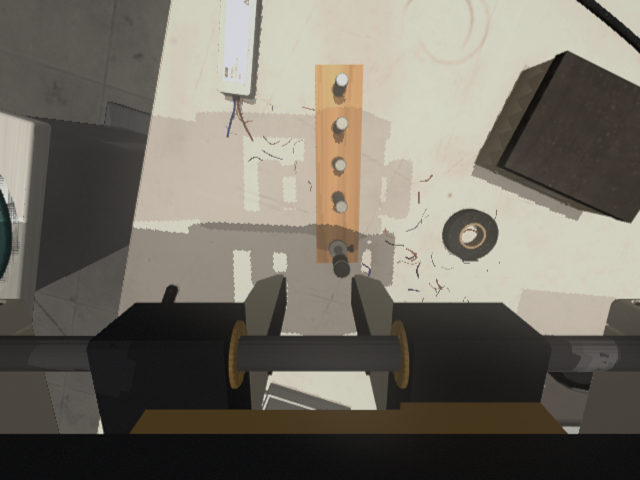

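```bash
python3 -c "
from h import *
plan([.5312,.1292,.25],4,np.radians(17.5))"
```

```text
at [0.5012 0.1602 0.3306] axes tilt 0.01 N 4 linear cm [-0.966  0.482  2.015] wz -0.0 |l| 2.29
```

Emit:
{"api": "apply_moves", "payload": {"rows": [{"linear": [-0.97, 0.48, 2.0], "delta_rot": [0, 0, 0], "fingers": 3.5}, {"linear": [-0.97, 0.48, 2.0], "delta_rot": [0, 0, 0], "fingers": 3.5}, {"linear": [-0.97, 0.48, 2.0], "delta_rot": [0, 0, 0], "fingers": 3.5}, {"linear": [-0.97, 0.48, 2.0], "delta_rot": [0, 0, 0], "fingers": 3.5}, {"linear": [0, 0, 1.5], "delta_rot": [0, 0, 0], "fingers": 3.5}, {"linear": [0, 0, 1.5], "delta_rot": [0, 0, 0], "fingers": 3.5}, {"linear": [0, 0, 1.5], "delta_rot": [0, 0, 0], "fingers": 3.5}, {"linear": [0, 0, 1.5], "delta_rot": [0, 0, 0], "fingers": 3.5}, {"linear": [0, 0, 1.5], "delta_rot": [0, 0, 0], "fingers": 3.5}, {"linear": [0, 0, 1.1], "delta_rot": [0, 0, 0], "fingers": 3.5}]}}

```text
clock: 2.82
position: [0.5307, 0.1304, 0.1631]
tcp_rot: [0.59, 0.807, -0.0, -0.001]
ft_force: [0.0, -0.1, -1.2]
grip_width: 0.035
grip_force: 0.0
```

Emit:
{"api": "apply_moves", "payload": {"rows": [{"linear": [0, 0, 0], "delta_rot": [0, 0, 0], "fingers": 2.0}, {"linear": [0, 0, 0], "delta_rot": [0, 0, 0], "fingers": 1.0}, {"linear": [0, 0, 0], "delta_rot": [0, 0, 0], "fingers": 1.0}, {"linear": [0, 0, 0], "delta_rot": [0, 0, 0], "fingers": 1.0}, {"linear": [0, 0, 0], "delta_rot": [0, 0, 0], "fingers": 1.0}], "newtons": 20}}

```text
clock: 3.23
position: [0.5315, 0.1294, 0.1657]
tcp_rot: [0.591, 0.807, 0.001, 0.0]
ft_force: [-0.1, 0.2, 2.2]
grip_width: 0.0158
grip_force: 20.0
```

Run:
```python
from h import *
import pickle
c=capture("wrist"); pickle.dump(c,open("w2.pkl","wb")); cv2.imwrite("pics/w2.png",c["color"])
s=sensors.read_state();print(s["position"],s["grip_width"],s["grip_force"],s["ft_force"])
p=s["position"]
for z in(.084,.065,.048): print(z,proj(c,p-[0,0,z]).round(1))
```

```text
[0.53154474 0.1293496  0.16570827] 0.01572343575945562 20.00042974948883 [0.49820771 1.00655537 3.29420556]
0.084 [318.9 291.5]
0.065 [319.  307.4]
0.048 [319.2 325.1]
```

View pics/w2.png

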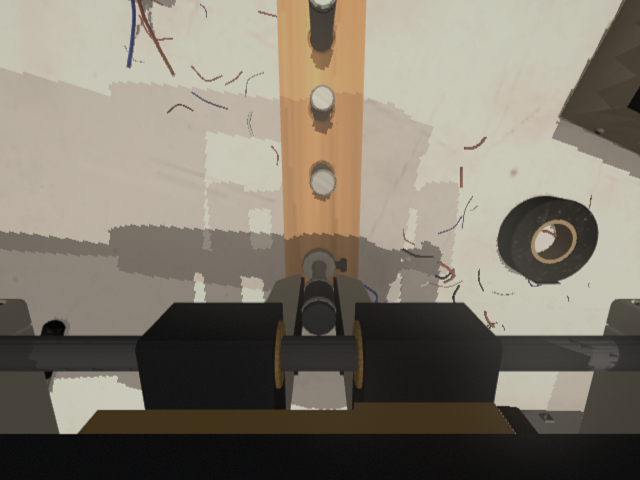

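Run:
```python
from h import *
import pickle
c=pickle.load(open("w2.pkl","rb")); ya=np.array([-.3006,.9538])
g=onz(c,319,317,.116)[:2]; print("gauge",g)
for px in((322,182),(322,99)):
    print(px,[(L,((onz(c,*px,.016+L)[:2]-g)@ya).round(4)) for L in(.062,.069,.076,.083)])
# first wrist picture: bright tops
c=pickle.load(open("w1.pkl","rb"))
for px in((341,205),(340.5,165),(341.5,123.5),(341.5,79.5)):
    print(px,[(L,((onz(c,*px,.016+L)[:2]-g)@ya).round(4)) for L in(.062,.069,.076,.083)])
plan([.5315,.1294,.275],6)
```

```text
gauge [0.53057146 0.13217469]
(322, 182) [(0.062, np.float64(0.0553)), (0.069, np.float64(0.0559)), (0.076, np.float64(0.0565)), (0.083, np.float64(0.0571))]
(322, 99) [(0.062, np.float64(0.0943)), (0.069, np.float64(0.0933)), (0.076, np.float64(0.0923)), (0.083, np.float64(0.0914))]
(341, 205) [(0.062, np.float64(0.0553)), (0.069, np.float64(0.0564)), (0.076, np.float64(0.0575)), (0.083, np.float64(0.0586))]
(340.5, 165) [(0.062, np.float64(0.095)), (0.069, np.float64(0.0952)), (0.076, np.float64(0.0955)), (0.083, np.float64(0.0958))]
(341.5, 123.5) [(0.062, np.float64(0.1336)), (0.069, np.float64(0.1331)), (0.076, np.float64(0.1325)), (0.083, np.float64(0.132))]
(341.5, 79.5) [(0.062, np.float64(0.172)), (0.069, np.float64(0.1707)), (0.076, np.float64(0.1694)), (0.083, np.float64(0.168))]
at [0.5315 0.1293 0.1657] axes tilt 0.08 N 6 linear cm [ 1.000e-03  2.000e-03 -1.822e+00] wz 0.0 |l| 1.82
```

Emit:
{"api": "apply_moves", "payload": {"rows": [{"linear": [0, 0, -0.8], "delta_rot": [0, 0, 0], "fingers": 1.0}, {"linear": [0, 0, -1.8], "delta_rot": [0, 0, 0], "fingers": 1.0}, {"linear": [0, 0, -2.0], "delta_rot": [0, 0, 0], "fingers": 1.0}, {"linear": [0, 0, -2.0], "delta_rot": [0, 0, 0], "fingers": 1.0}, {"linear": [0, 0, -2.0], "delta_rot": [0, 0, 0], "fingers": 1.0}, {"linear": [0, 0, -1.2], "delta_rot": [0, 0, 0], "fingers": 1.0}, {"linear": [0, 0, 0], "delta_rot": [0, 0, 0], "fingers": 1.0}]}}

```text
clock: 3.87
position: [0.5317, 0.1293, 0.2659]
tcp_rot: [0.591, 0.807, 0.001, 0.001]
ft_force: [-0.9, -0.9, -0.5]
grip_width: 0.0157
grip_force: 20.0
```

```bash
python3 -c "
from h import *
s=sensors.read_state();print(s['ft_force'],s['grip_width'],s['tcp_rot'])
plan([.5285,-.1214,.26],10)"
```

```text
[-0.86211926 -0.9302815  -0.515886  ] 0.015696940890705034 [0.59111416 0.80658547 0.00144309 0.00135598]
at [0.5317 0.1293 0.2659] axes tilt 0.23 N 10 linear cm [-2.381 -0.786  0.058] wz 0.0 |l| 2.51
```

Emit:
{"api": "apply_moves", "payload": {"rows": [{"linear": [-1.2, -0.4, 0.03], "delta_rot": [0, 0, 0], "fingers": 1.0}, {"linear": [-2.8, -0.93, 0.06], "delta_rot": [0, 0, 0], "fingers": 1.0}, {"linear": [-3.0, -1.0, 0.07], "delta_rot": [0, 0, 0], "fingers": 1.0}, {"linear": [-3.0, -1.0, 0.07], "delta_rot": [0, 0, 0], "fingers": 1.0}, {"linear": [-3.0, -1.0, 0.07], "delta_rot": [0, 0, 0], "fingers": 1.0}, {"linear": [-3.0, -1.0, 0.07], "delta_rot": [0, 0, 0], "fingers": 1.0}, {"linear": [-3.0, -1.0, 0.07], "delta_rot": [0, 0, 0], "fingers": 1.0}, {"linear": [-2.8, -0.93, 0.06], "delta_rot": [0, 0, 0], "fingers": 1.0}, {"linear": [-2.01, -0.6, 0.06], "delta_rot": [0, 0, 0], "fingers": 1.0}, {"linear": [0, 0, 0], "delta_rot": [0, 0, 0], "fingers": 1.0}]}}

```text
clock: 4.7
position: [0.5271, -0.1251, 0.2553]
tcp_rot: [0.592, 0.806, -0.001, -0.001]
ft_force: [0.7, -0.0, -1.5]
grip_width: 0.0155
grip_force: 20.0
```

Run:
```python
from h import *
import pickle
c=capture("wrist"); pickle.dump(c,open("w3.pkl","wb"))
t=capture("top"); pickle.dump(t,open("t3.pkl","wb"));
s=sensors.read_state();p=s["position"];print(p,s["tcp_rot"])
print("tip",proj(c,p-[0,0,.1497]),"bore",proj(c,[.5288,-.1233,.056]))
i=c["color"][150:450,190:490]
cv2.imwrite("pics/w3.png",cv2.resize(i,(600,600),interpolation=cv2.INTER_CUBIC))
plan([.5285,-.1214,.26],1)
```

```text
[ 0.52740971 -0.12243359  0.25567716] [ 5.91819484e-01  8.06069857e-01 -3.38470195e-04 -9.83987974e-04]
tip [320.84631941 251.9276053 ] bore [321.75292435 236.63229491]
at [ 0.5274 -0.1224  0.2557] axes tilt 0.12 N 1 linear cm [ 0.066  0.134 -0.432] wz 0.0 |l| 0.46
```

View pics/w3.png

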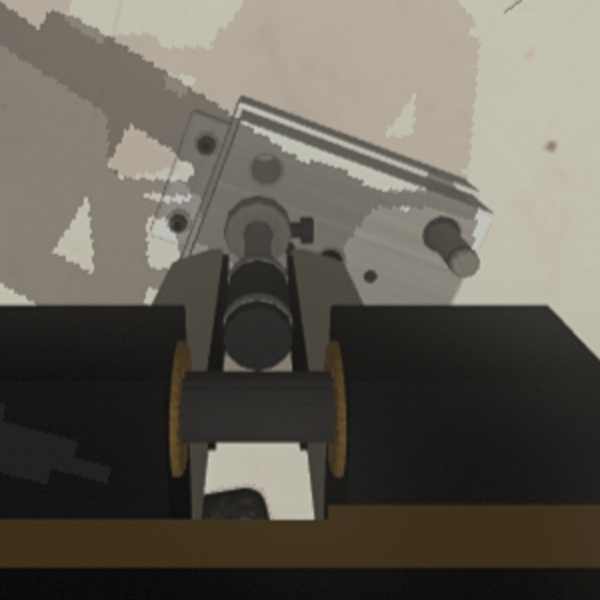

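Run:
```python
from h import *
import pickle
c=pickle.load(open("w3.pkl","rb")); p=np.array([.5274,-.1224,.2557])
print("bore",onz(c,323,234,.056),"collar",onz(c,319,264,p[2]-.1187),"handle",onz(c,319,317.5,p[2]-.0497))
g=cv2.cvtColor(c["color"],cv2.COLOR_BGR2GRAY); print(g[222:248,312:336])
```

```text
bore [ 0.52912748 -0.12071015  0.056     ] collar [ 0.5257009  -0.12148988  0.137     ] handle [ 0.52597191 -0.1223769   0.206     ]
[[116 117 116 116 116 116 116 116 116 116 116 117 116 117 122 121 130 169
  174 189 190 191 190 191]
 [115 115 116 116 116 115 116 116 115 116 116 116 117 117 116 117 116 122
  134 188 191 190 190 190]
 [114 114 115 115 116 117 116 116 117 116 116 115 116 116 116 116 117 116
  130 189 192 190 191 190]
 [114 114 114 115 115 115 117 116 116 116 114 114 114 116 115 115 116 116
  126 170 174 175 190 192]
 [115 114 114 114 114 114 114 112 110 108 107 107 107 110 113 114 116 115
  115 121 121 130 170 173]
 [114 115 115 114 114 111 108 104 101 102 103 104 104 102 103 108 113 115
  116 114 114 114 120 121]
 [114 114 115 114 112 105  97 101 107 110 113 113 114 109  98  95 102 112
  115 116 116 115 114 114]
 [112 113 113 112 105  95  89  98 105 106 109 109 108 104  91  85  92 103
  113 116 117 116 117 116]
 [113 112 112 105  96  86  80  83  88  89  93  92  88  84  82  81  84  94
  105 113 116 116 116 116]
 [113 112 110 101  90  82  80  81  81  81  82  82  81  80 
[... 959 characters left out ...]
11 111 111 108 104 101  98  90  88  85  86  88  88  93  99 102 106
  112 113 114 113 113 113]
 [110 110 111 111 109 108 104 104 102 100  98  98 101 101 102 103 107 110
  112 113 113 113 112 113]
 [111 110 110 110 109 110 110 107 105 105 104 104 104 105 106 107 110 110
  111 111 112 112 113 113]
 [111 110 110 110 109 110 109 110 109 109 109 108 109 111 111 110 110 111
  110 111 110 112 112 111]
 [115 114 113 112 109 111 109 110 110 110 110 110 111 111 111 111 111 111
  111 111 111 110 111 110]
 [116 116 116 115 114 112 112 110 110 110 109 110 110 110 110 111 111 111
  110 111 112 111 111 111]
 [113 114 115 112 109 105 104 102 103 105 107 110 110 110 110 110 111 111
  110 110 111 111 111 111]]
```

```bash
python3 -c "
from h import *
plan([.5296,-.1216,.21],5)"
```

```text
at [ 0.5274 -0.1224  0.2557] axes tilt 0.12 N 5 linear cm [0.002 0.048 0.913] wz 0.0 |l| 0.91
```

Emit:
{"api": "apply_moves", "payload": {"rows": [{"linear": [0, 0.05, 0.9], "delta_rot": [0, 0, 0], "fingers": 1.0}, {"linear": [0, 0.05, 0.9], "delta_rot": [0, 0, 0], "fingers": 1.0}, {"linear": [0, 0.05, 0.9], "delta_rot": [0, 0, 0], "fingers": 1.0}, {"linear": [0, 0.05, 0.9], "delta_rot": [0, 0, 0], "fingers": 1.0}, {"linear": [0, 0.05, 0.6], "delta_rot": [0, 0, 0], "fingers": 1.0}, {"linear": [0, 0, 0.3], "delta_rot": [0, 0, 0], "fingers": 1.0}, {"linear": [0, 0, 0], "delta_rot": [0, 0, 0], "fingers": 1.0}, {"linear": [0, 0, 0], "delta_rot": [0, 0, 0], "fingers": 1.0}, {"linear": [0, 0, 0], "delta_rot": [0, 0, 0], "fingers": 1.0}]}}

```text
clock: 5.55
position: [0.5305, -0.1208, 0.2126]
tcp_rot: [0.591, 0.807, 0.0, 0.0]
ft_force: [0.3, 0.7, -0.4]
grip_width: 0.0154
grip_force: 20.0
```

Run:
```python
from h import *
import pickle
c=capture("wrist"); pickle.dump(c,open("w4.pkl","wb"))
s=sensors.read_state();p=s["position"];print(p,s["ft_force"])
i=cv2.resize(c["color"][190:340,240:390],(450,450),interpolation=cv2.INTER_CUBIC)
q=capture("top"); pickle.dump(q,open("t4.pkl","wb"));u,v=proj(q,[.529,-.122,.09]).astype(int)
j=cv2.resize(q["color"][v-40:v+35,u-25:u+25],(300,450),interpolation=cv2.INTER_CUBIC)
cv2.imwrite("pics/w4.png",np.hstack([i,j]))
```

```text
[ 0.5305377  -0.1207769   0.21265772] [-0.12212586  0.83255675 -0.84478361]
```

View pics/w4.png

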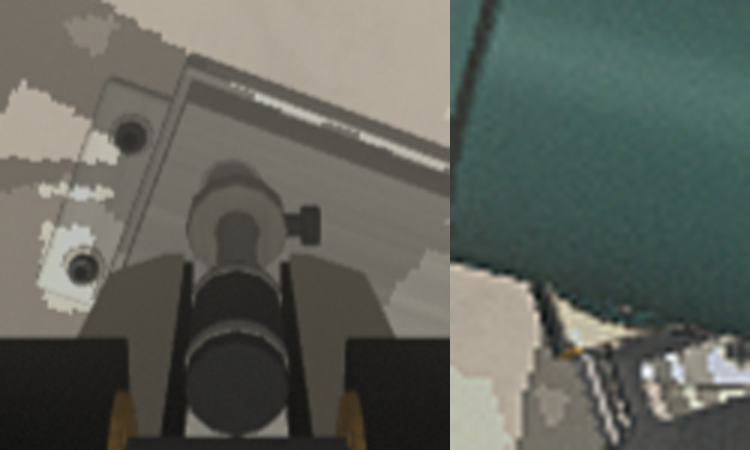

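Run:
```python
from h import *
import pickle
c=pickle.load(open("w4.pkl","rb")); p=sensors.read_state()["position"];print(p)
print("bore",onz(c,317.2,252,.056),"collar",onz(c,318.7,264,p[2]-.1187),"handle",onz(c,319,317.5,p[2]-.0497))
g=cv2.cvtColor(c["color"],cv2.COLOR_BGR2GRAY); print(g[240:256:2,304:334])
```

```text
[ 0.53052377 -0.12079827  0.21266634]
bore [ 0.52939958 -0.12104096  0.056     ] collar [ 0.52931496 -0.11729339  0.09396634] handle [ 0.52958323 -0.11820235  0.16296634]
[[112 112 113 114 114 114 113 114 114 113 114 113 113 113 113 114 113 115
  116 115 116 116 115 116 116 114 114 115 114 115]
 [112 112 112 111 111 112 111 113 112 113 111 110 109 109 110 110 111 113
  113 113 113 114 114 114 116 116 117 116 116 116]
 [112 113 113 112 112 112 109 102  95  91  91  87  88  86  86  87  90  94
  102 109 113 114 113 113 113 114 113 113 115 116]
 [109 110 111 110 106  99  94  85  79  79  79  78  79  79  79  78  79  78
   81  91  96 105 113 114 115 114 115 113 114 114]
 [111 112 110 104  98  89  77  77  78  77  76  75  74  71  70  69  70  73
   74  74  82  92 100 112 113 112 113 114 114 114]
 [112 112 110  99  91  76  69  68  69  69  69  69  70  70  71  71  70  71
   68  69  69  69  70  81 102 110 111 111 112 112]
 [111 111 103  91  75  68  69  70  74  76  77  82  86  91  94  94  91  86
   81  78  75  73  70  68  70  79 100 109 112 111]
 [106  96  76  68  70  77  88  93  94  95  95  96  96  96  97  97  97  96
   96  96  94  95  93  86  76  68  65  71  93 108]]
```

```bash
python3 -c "
from h import *
plan([.5302,-.1241,.2027],3)"
```

```text
at [ 0.5305 -0.1208  0.2127] axes tilt 0.04 N 3 linear cm [-0.102 -0.044  0.332] wz 0.0 |l| 0.35
```

Emit:
{"api": "apply_moves", "payload": {"rows": [{"linear": [-0.1, -0.04, 0.1], "delta_rot": [0, 0, 0], "fingers": 1.0}, {"linear": [-0.1, -0.04, 0.1], "delta_rot": [0, 0, 0], "fingers": 1.0}, {"linear": [-0.1, -0.04, 0.1], "delta_rot": [0, 0, 0], "fingers": 1.0}, {"linear": [0, 0, 0.15], "delta_rot": [0, 0, 0], "fingers": 1.0}, {"linear": [0, 0, 0.15], "delta_rot": [0, 0, 0], "fingers": 1.0}, {"linear": [0, 0, 0.1], "delta_rot": [0, 0, 0], "fingers": 1.0}, {"linear": [0, 0, 0.1], "delta_rot": [0, 0, 0], "fingers": 1.0}, {"linear": [0, 0, 0], "delta_rot": [0, 0, 0], "fingers": 1.0}, {"linear": [0, 0, 0], "delta_rot": [0, 0, 0], "fingers": 1.0}]}}

```text
clock: 6.4
position: [0.5301, -0.1239, 0.2041]
tcp_rot: [0.591, 0.807, -0.0, -0.0]
ft_force: [-0.2, -0.6, 0.1]
grip_width: 0.0153
grip_force: 20.0
```

Emit:
{"api": "apply_moves", "payload": {"rows": [{"linear": [0, 0, 0.1], "delta_rot": [0, 0, 0], "fingers": 1.0}, {"linear": [0, 0, 0.1], "delta_rot": [0, 0, 0], "fingers": 1.0}, {"linear": [0, 0, 0], "delta_rot": [0, 0, 0], "fingers": 1.0}, {"linear": [0, 0, 0], "delta_rot": [0, 0, 0], "fingers": 1.0}]}}

```text
clock: 6.73
position: [0.5301, -0.1239, 0.2021]
tcp_rot: [0.591, 0.807, -0.0, -0.0]
ft_force: [0.3, 0.9, -0.9]
grip_width: 0.0154
grip_force: 20.0
```

Emit:
{"api": "apply_moves", "payload": {"rows": [{"linear": [0, 0, 0.25], "delta_rot": [0, 0, 0], "fingers": 1.0}, {"linear": [0, 0, 0.3], "delta_rot": [0, 0, 0], "fingers": 1.0}, {"linear": [0, 0, 0.3], "delta_rot": [0, 0, 0], "fingers": 1.0}, {"linear": [0, 0, 0.3], "delta_rot": [0, 0, 0], "fingers": 1.0}, {"linear": [0, 0, 0.2], "delta_rot": [0, 0, 0], "fingers": 1.0}, {"linear": [0, 0, 0.2], "delta_rot": [0, 0, 0], "fingers": 1.0}, {"linear": [0, 0, 0.2], "delta_rot": [0, 0, 0], "fingers": 1.0}, {"linear": [0, 0, 0.15], "delta_rot": [0, 0, 0], "fingers": 1.0}, {"linear": [0, 0, 0], "delta_rot": [0, 0, 0], "fingers": 1.0}, {"linear": [0, 0, 0], "delta_rot": [0, 0, 0], "fingers": 1.0}]}}

```text
clock: 7.57
position: [0.5302, -0.124, 0.1831]
tcp_rot: [0.591, 0.807, -0.0, 0.0]
ft_force: [0.6, 0.1, -1.3]
grip_width: 0.0156
grip_force: 20.0
```

Emit:
{"api": "apply_moves", "payload": {"rows": [{"linear": [0, 0, 0.05], "delta_rot": [0, 0, 0], "fingers": 1.0}, {"linear": [0, 0, 0.05], "delta_rot": [0, 0, 0], "fingers": 1.0}, {"linear": [0, 0, 0.05], "delta_rot": [0, 0, 0], "fingers": 1.0}, {"linear": [0, 0, 0], "delta_rot": [0, 0, 0], "fingers": 1.0}]}}

```text
clock: 7.9
position: [0.5302, -0.124, 0.1818]
tcp_rot: [0.591, 0.807, 0.0, 0.0]
ft_force: [-1.2, 0.9, 3.9]
grip_width: 0.0155
grip_force: 20.0
```

Emit:
{"api": "apply_moves", "payload": {"rows": [{"linear": [0, 0, 0.05], "delta_rot": [0, 0, 0], "fingers": 1.0}, {"linear": [0, 0, 0.05], "delta_rot": [0, 0, 0], "fingers": 1.0}, {"linear": [0, 0, 0.05], "delta_rot": [0, 0, 0], "fingers": 1.0}, {"linear": [0, 0, 0], "delta_rot": [0, 0, 0], "fingers": 1.0}]}}

```text
clock: 8.23
position: [0.5302, -0.1239, 0.1801]
tcp_rot: [0.591, 0.807, 0.0, 0.0]
ft_force: [0.2, -0.3, 1.9]
grip_width: 0.0155
grip_force: 20.0
```

Emit:
{"api": "apply_moves", "payload": {"rows": [{"linear": [0, 0, 0.05], "delta_rot": [0, 0, 0], "fingers": 1.0}, {"linear": [0, 0, 0.05], "delta_rot": [0, 0, 0], "fingers": 1.0}, {"linear": [0, 0, 0], "delta_rot": [0, 0, 0], "fingers": 1.0}]}}

```text
clock: 8.48
position: [0.5302, -0.1239, 0.179]
tcp_rot: [0.591, 0.807, 0.0, -0.0]
ft_force: [0.0, 0.3, 2.1]
grip_width: 0.0159
grip_force: 20.0
```

Emit:
{"api": "apply_moves", "payload": {"rows": [{"linear": [0, 0, 0.05], "delta_rot": [0, 0, 0], "fingers": 1.0}, {"linear": [0, 0, 0.05], "delta_rot": [0, 0, 0], "fingers": 1.0}, {"linear": [0, 0, 0], "delta_rot": [0, 0, 0], "fingers": 1.0}]}}

```text
clock: 8.73
position: [0.5302, -0.1239, 0.1781]
tcp_rot: [0.591, 0.807, 0.0, 0.0]
ft_force: [0.4, 0.2, 1.5]
grip_width: 0.0156
grip_force: 20.0
```

Emit:
{"api": "apply_moves", "payload": {"rows": [{"linear": [0, 0, 0.1], "delta_rot": [0, 0, 0], "fingers": 1.0}, {"linear": [0, 0, 0.1], "delta_rot": [0, 0, 0], "fingers": 1.0}, {"linear": [0, 0, 0.1], "delta_rot": [0, 0, 0], "fingers": 1.0}, {"linear": [0, 0, 0.05], "delta_rot": [0, 0, 0], "fingers": 1.0}, {"linear": [0, 0, 0.05], "delta_rot": [0, 0, 0], "fingers": 1.0}, {"linear": [0, 0, 0], "delta_rot": [0, 0, 0], "fingers": 1.0}]}}

```text
clock: 9.23
position: [0.5301, -0.124, 0.174]
tcp_rot: [0.591, 0.807, -0.0, -0.0]
ft_force: [1.1, -0.6, 1.3]
grip_width: 0.0156
grip_force: 20.0
```

Emit:
{"api": "apply_moves", "payload": {"rows": [{"linear": [0, 0, 0.05], "delta_rot": [0, 0, 0], "fingers": 1.0}, {"linear": [0, 0, 0.05], "delta_rot": [0, 0, 0], "fingers": 1.0}, {"linear": [0, 0, 0], "delta_rot": [0, 0, 0], "fingers": 1.0}]}}

```text
clock: 9.48
position: [0.5301, -0.124, 0.1731]
tcp_rot: [0.591, 0.807, 0.0, -0.0]
ft_force: [0.2, -0.7, 1.4]
grip_width: 0.0157
grip_force: 20.0
```

Emit:
{"api": "apply_moves", "payload": {"rows": [{"linear": [0, 0, 0.05], "delta_rot": [0, 0, 0], "fingers": 1.0}, {"linear": [0, 0, 0.05], "delta_rot": [0, 0, 0], "fingers": 1.0}, {"linear": [0, 0, 0], "delta_rot": [0, 0, 0], "fingers": 1.0}]}}

```text
clock: 9.73
position: [0.5301, -0.124, 0.172]
tcp_rot: [0.591, 0.807, -0.0, -0.0]
ft_force: [0.7, -0.5, 2.4]
grip_width: 0.0153
grip_force: 20.0
```

Emit:
{"api": "apply_moves", "payload": {"rows": [{"linear": [0, 0, 0.05], "delta_rot": [0, 0, 0], "fingers": 1.0}, {"linear": [0, 0, 0.05], "delta_rot": [0, 0, 0], "fingers": 1.0}, {"linear": [0, 0, 0], "delta_rot": [0, 0, 0], "fingers": 1.0}]}}

```text
clock: 9.98
position: [0.5301, -0.124, 0.171]
tcp_rot: [0.591, 0.807, -0.0, -0.0]
ft_force: [0.4, 0.5, 1.1]
grip_width: 0.0156
grip_force: 20.0
```

Emit:
{"api": "apply_moves", "payload": {"rows": [{"linear": [0, 0, 0.05], "delta_rot": [0, 0, 0], "fingers": 1.0}, {"linear": [0, 0, 0], "delta_rot": [0, 0, 0], "fingers": 1.0}]}}

```text
clock: 10.15
position: [0.5301, -0.1239, 0.1706]
tcp_rot: [0.591, 0.807, -0.0, -0.0]
ft_force: [0.7, -0.1, 2.8]
grip_width: 0.0159
grip_force: 20.0
```

Not 33 mm; on to 40.

Emit:
{"api": "apply_moves", "payload": {"rows": [{"linear": [0, 0, 0.1], "delta_rot": [0, 0, 0], "fingers": 1.0}, {"linear": [0, 0, 0.1], "delta_rot": [0, 0, 0], "fingers": 1.0}, {"linear": [0, 0, 0.1], "delta_rot": [0, 0, 0], "fingers": 1.0}, {"linear": [0, 0, 0.05], "delta_rot": [0, 0, 0], "fingers": 1.0}, {"linear": [0, 0, 0], "delta_rot": [0, 0, 0], "fingers": 1.0}]}}

```text
clock: 10.57
position: [0.5301, -0.1239, 0.1669]
tcp_rot: [0.591, 0.807, -0.0, -0.0]
ft_force: [0.7, 0.0, 1.6]
grip_width: 0.016
grip_force: 20.0
```

Emit:
{"api": "apply_moves", "payload": {"rows": [{"linear": [0, 0, 0.05], "delta_rot": [0, 0, 0], "fingers": 1.0}, {"linear": [0, 0, 0.05], "delta_rot": [0, 0, 0], "fingers": 1.0}, {"linear": [0, 0, 0], "delta_rot": [0, 0, 0], "fingers": 1.0}]}}

```text
clock: 10.82
position: [0.5301, -0.1239, 0.1661]
tcp_rot: [0.591, 0.807, 0.0, -0.0]
ft_force: [1.1, 0.9, 2.7]
grip_width: 0.0156
grip_force: 20.0
```

Emit:
{"api": "apply_moves", "payload": {"rows": [{"linear": [0, 0, 0.05], "delta_rot": [0, 0, 0], "fingers": 1.0}, {"linear": [0, 0, 0], "delta_rot": [0, 0, 0], "fingers": 1.0}]}}

```text
clock: 10.98
position: [0.5301, -0.124, 0.1656]
tcp_rot: [0.591, 0.807, -0.0, -0.0]
ft_force: [-0.0, -0.2, 1.2]
grip_width: 0.016
grip_force: 20.0
```

Emit:
{"api": "apply_moves", "payload": {"rows": [{"linear": [0, 0, 0.05], "delta_rot": [0, 0, 0], "fingers": 1.0}, {"linear": [0, 0, 0], "delta_rot": [0, 0, 0], "fingers": 1.0}]}}

```text
clock: 11.15
position: [0.5301, -0.1239, 0.1651]
tcp_rot: [0.591, 0.807, -0.0, -0.0]
ft_force: [1.3, 0.7, 2.3]
grip_width: 0.0154
grip_force: 20.0
```

Emit:
{"api": "apply_moves", "payload": {"rows": [{"linear": [0, 0, 0.05], "delta_rot": [0, 0, 0], "fingers": 1.0}, {"linear": [0, 0, 0], "delta_rot": [0, 0, 0], "fingers": 1.0}]}}

```text
clock: 11.32
position: [0.5301, -0.1239, 0.1646]
tcp_rot: [0.591, 0.807, -0.0, -0.0]
ft_force: [-0.2, 0.2, 2.3]
grip_width: 0.0156
grip_force: 20.0
```

Emit:
{"api": "apply_moves", "payload": {"rows": [{"linear": [0, 0, 0.05], "delta_rot": [0, 0, 0], "fingers": 1.0}, {"linear": [0, 0, 0], "delta_rot": [0, 0, 0], "fingers": 1.0}]}}

```text
clock: 11.48
position: [0.5301, -0.1239, 0.1641]
tcp_rot: [0.591, 0.807, -0.0, -0.0]
ft_force: [0.2, 0.5, 3.0]
grip_width: 0.016
grip_force: 20.0
```

Emit:
{"api": "apply_moves", "payload": {"rows": [{"linear": [0, 0, 0.05], "delta_rot": [0, 0, 0], "fingers": 1.0}, {"linear": [0, 0, 0], "delta_rot": [0, 0, 0], "fingers": 1.0}]}}

```text
clock: 11.65
position: [0.5301, -0.124, 0.1636]
tcp_rot: [0.591, 0.807, -0.0, -0.0]
ft_force: [0.3, 1.2, 2.6]
grip_width: 0.0153
grip_force: 20.0
```

Emit:
{"api": "apply_moves", "payload": {"rows": [{"linear": [0, 0, 0.1], "delta_rot": [0, 0, 0], "fingers": 1.0}, {"linear": [0, 0, 0.1], "delta_rot": [0, 0, 0], "fingers": 1.0}, {"linear": [0, 0, 0.1], "delta_rot": [0, 0, 0], "fingers": 1.0}, {"linear": [0, 0, 0.05], "delta_rot": [0, 0, 0], "fingers": 1.0}, {"linear": [0, 0, 0], "delta_rot": [0, 0, 0], "fingers": 1.0}]}}

```text
clock: 12.07
position: [0.5301, -0.124, 0.1599]
tcp_rot: [0.591, 0.807, -0.0, -0.0]
ft_force: [0.7, 0.6, 0.6]
grip_width: 0.0153
grip_force: 20.0
```

Emit:
{"api": "apply_moves", "payload": {"rows": [{"linear": [0, 0, 0.05], "delta_rot": [0, 0, 0], "fingers": 1.0}, {"linear": [0, 0, 0.05], "delta_rot": [0, 0, 0], "fingers": 1.0}, {"linear": [0, 0, 0], "delta_rot": [0, 0, 0], "fingers": 1.0}]}}

```text
clock: 12.32
position: [0.5301, -0.124, 0.1591]
tcp_rot: [0.591, 0.807, -0.0, -0.0]
ft_force: [-0.0, 0.6, 2.3]
grip_width: 0.0156
grip_force: 20.0
```

Emit:
{"api": "apply_moves", "payload": {"rows": [{"linear": [0, 0, 0.05], "delta_rot": [0, 0, 0], "fingers": 1.0}, {"linear": [0, 0, 0], "delta_rot": [0, 0, 0], "fingers": 1.0}]}}

```text
clock: 12.48
position: [0.5302, -0.124, 0.1587]
tcp_rot: [0.591, 0.807, -0.0, 0.0]
ft_force: [-0.1, 0.7, 4.0]
grip_width: 0.0159
grip_force: 20.0
```

Emit:
{"api": "apply_moves", "payload": {"rows": [{"linear": [0, 0, 0.05], "delta_rot": [0, 0, 0], "fingers": 1.0}, {"linear": [0, 0, 0], "delta_rot": [0, 0, 0], "fingers": 1.0}]}}

```text
clock: 12.65
position: [0.5303, -0.124, 0.1587]
tcp_rot: [0.591, 0.807, 0.0, 0.0]
ft_force: [-1.1, -0.0, 7.8]
grip_width: 0.0156
grip_force: 20.0
```

Emit:
{"api": "apply_moves", "payload": {"rows": [{"linear": [0, 0, 0.03], "delta_rot": [0, 0, 0], "fingers": 1.0}, {"linear": [0, 0, 0], "delta_rot": [0, 0, 0], "fingers": 1.0}, {"linear": [0, 0, 0], "delta_rot": [0, 0, 0], "fingers": 1.0}]}}

```text
clock: 12.9
position: [0.5303, -0.1241, 0.1586]
tcp_rot: [0.591, 0.807, 0.0, 0.0]
ft_force: [-2.0, 1.0, 10.6]
grip_width: 0.0155
grip_force: 20.0
```

Emit:
{"api": "apply_moves", "payload": {"rows": [{"linear": [0, 0, -0.3], "delta_rot": [0, 0, 0], "fingers": 1.0}, {"linear": [0, 0, -0.8], "delta_rot": [0, 0, 0], "fingers": 1.0}, {"linear": [0, 0, -1.2], "delta_rot": [0, 0, 0], "fingers": 1.0}, {"linear": [0, 0, -1.5], "delta_rot": [0, 0, 0], "fingers": 1.0}, {"linear": [0, 0, -1.5], "delta_rot": [0, 0, 0], "fingers": 1.0}, {"linear": [0, 0, -1.5], "delta_rot": [0, 0, 0], "fingers": 1.0}, {"linear": [0, 0, -1.0], "delta_rot": [0, 0, 0], "fingers": 1.0}, {"linear": [0, 0, -0.5], "delta_rot": [0, 0, 0], "fingers": 1.0}, {"linear": [0, 0, 0], "delta_rot": [0, 0, 0], "fingers": 1.0}]}}

```text
clock: 13.65
position: [0.5304, -0.124, 0.2422]
tcp_rot: [0.591, 0.807, 0.0, 0.001]
ft_force: [-0.3, -0.1, -0.8]
grip_width: 0.0155
grip_force: 20.0
```

```bash
python3 -c "
from h import *
plan([.5315,.1294,.235],11)"
```

```text
at [ 0.5304 -0.124   0.2422] axes tilt 0.1 N 11 linear cm [2.194 0.704 0.064] wz 0.0 |l| 2.3
```

Emit:
{"api": "apply_moves", "payload": {"rows": [{"linear": [1.3, 0.42, 0], "delta_rot": [0, 0, 0], "fingers": 1.0}, {"linear": [2.8, 0.9, 0], "delta_rot": [0, 0, 0], "fingers": 1.0}, {"linear": [3.0, 0.96, 0.1], "delta_rot": [0, 0, 0], "fingers": 1.0}, {"linear": [3.0, 0.96, 0.1], "delta_rot": [0, 0, 0], "fingers": 1.0}, {"linear": [3.0, 0.96, 0.1], "delta_rot": [0, 0, 0], "fingers": 1.0}, {"linear": [3.0, 0.96, 0.1], "delta_rot": [0, 0, 0], "fingers": 1.0}, {"linear": [3.0, 0.96, 0.1], "delta_rot": [0, 0, 0], "fingers": 1.0}, {"linear": [2.8, 0.9, 0.1], "delta_rot": [0, 0, 0], "fingers": 1.0}, {"linear": [1.5, 0.5, 0.1], "delta_rot": [0, 0, 0], "fingers": 1.0}, {"linear": [0.73, 0.22, 0], "delta_rot": [0, 0, 0], "fingers": 1.0}]}}

```text
clock: 14.48
position: [0.5305, 0.132, 0.2326]
tcp_rot: [0.59, 0.807, -0.001, -0.001]
ft_force: [-0.3, -0.4, 0.1]
grip_width: 0.0158
grip_force: 20.0
```

Emit:
{"api": "apply_moves", "payload": {"rows": [{"linear": [0, 0, 0], "delta_rot": [0, 0, 0], "fingers": 1.0}, {"linear": [0, 0, 0], "delta_rot": [0, 0, 0], "fingers": 1.0}, {"linear": [0, 0, 0], "delta_rot": [0, 0, 0], "fingers": 1.0}]}}

```text
clock: 14.73
position: [0.5312, 0.1287, 0.2336]
tcp_rot: [0.591, 0.806, -0.0, -0.0]
ft_force: [0.8, -0.4, -0.6]
grip_width: 0.0159
grip_force: 20.0
```

```bash
python3 -c "
from h import *
plan([.5315,.1294,.188],5)"
```

```text
at [0.5312 0.1287 0.2336] axes tilt 0.02 N 5 linear cm [0.012 0.01  0.913] wz 0.0 |l| 0.91
```

Emit:
{"api": "apply_moves", "payload": {"rows": [{"linear": [0.02, 0.01, 1.0], "delta_rot": [0, 0, 0], "fingers": 1.0}, {"linear": [0.02, 0.01, 1.2], "delta_rot": [0, 0, 0], "fingers": 1.0}, {"linear": [0.01, 0.01, 1.2], "delta_rot": [0, 0, 0], "fingers": 1.0}, {"linear": [0.01, 0.01, 0.8], "delta_rot": [0, 0, 0], "fingers": 1.0}, {"linear": [0, 0.01, 0.35], "delta_rot": [0, 0, 0], "fingers": 1.0}, {"linear": [0, 0, 0], "delta_rot": [0, 0, 0], "fingers": 1.0}, {"linear": [0, 0, 0], "delta_rot": [0, 0, 0], "fingers": 1.0}, {"linear": [0, 0, 0], "delta_rot": [0, 0, 0], "fingers": 1.0}]}}

```text
clock: 15.4
position: [0.5318, 0.1302, 0.1889]
tcp_rot: [0.591, 0.807, 0.0, 0.0]
ft_force: [0.5, 0.2, -1.4]
grip_width: 0.0159
grip_force: 20.0
```

Emit:
{"api": "apply_moves", "payload": {"rows": [{"linear": [0, 0, 0.2], "delta_rot": [0, 0, 0], "fingers": 1.0}, {"linear": [0, 0, 0.2], "delta_rot": [0, 0, 0], "fingers": 1.0}, {"linear": [0, 0, 0.2], "delta_rot": [0, 0, 0], "fingers": 1.0}, {"linear": [0, 0, 0], "delta_rot": [0, 0, 0], "fingers": 1.0}]}}

```text
clock: 15.73
position: [0.5314, 0.1302, 0.1819]
tcp_rot: [0.591, 0.807, -0.0, -0.0]
ft_force: [0.7, -0.4, -0.9]
grip_width: 0.0157
grip_force: 20.0
```

Emit:
{"api": "apply_moves", "payload": {"rows": [{"linear": [0, 0, 0.2], "delta_rot": [0, 0, 0], "fingers": 1.0}, {"linear": [0, 0, 0.3], "delta_rot": [0, 0, 0], "fingers": 1.0}, {"linear": [0, 0, 0.3], "delta_rot": [0, 0, 0], "fingers": 1.0}, {"linear": [0, 0, 0.3], "delta_rot": [0, 0, 0], "fingers": 1.0}, {"linear": [0, 0, 0.2], "delta_rot": [0, 0, 0], "fingers": 1.0}, {"linear": [0, 0, 0.2], "delta_rot": [0, 0, 0], "fingers": 1.0}, {"linear": [0, 0, 0.05], "delta_rot": [0, 0, 0], "fingers": 1.0}, {"linear": [0, 0, 0], "delta_rot": [0, 0, 0], "fingers": 1.0}]}}

```text
clock: 16.4
position: [0.5315, 0.1302, 0.1667]
tcp_rot: [0.591, 0.807, -0.0, -0.0]
ft_force: [0.1, 1.0, -1.1]
grip_width: 0.0153
grip_force: 20.0
```

Emit:
{"api": "apply_moves", "payload": {"rows": [{"linear": [0, 0, 0], "delta_rot": [0, 0, 0], "fingers": 2.0}, {"linear": [0, 0, 0], "delta_rot": [0, 0, 0], "fingers": 3.5}, {"linear": [0, 0, 0], "delta_rot": [0, 0, 0], "fingers": 3.5}, {"linear": [0, 0, -0.8], "delta_rot": [0, 0, 0], "fingers": 3.5}, {"linear": [0, 0, -1.5], "delta_rot": [0, 0, 0], "fingers": 3.5}, {"linear": [0, 0, -2.0], "delta_rot": [0, 0, 0], "fingers": 3.5}, {"linear": [0, 0, -2.0], "delta_rot": [0, 0, 0], "fingers": 3.5}, {"linear": [0, 0, -1.2], "delta_rot": [0, 0, 0], "fingers": 3.5}, {"linear": [0, 0, 0], "delta_rot": [0, 0, 0], "fingers": 3.5}, {"linear": [0, 0, 0], "delta_rot": [0, 0, 0], "fingers": 3.5}]}}

```text
clock: 17.23
position: [0.5316, 0.1302, 0.2421]
tcp_rot: [0.591, 0.807, 0.0, 0.0]
ft_force: [0.0, -0.0, 0.1]
grip_width: 0.0353
grip_force: 0.0
```

Run:
```python
from h import *
import pickle
c=capture("wrist"); pickle.dump(c,open("w5.pkl","wb"))
s=capture("scene"); pickle.dump(s,open("s5.pkl","wb"))
i=cv2.resize(c["color"][0:360,160:480],(533,600),interpolation=cv2.INTER_CUBIC)
j=cv2.resize(s["color"][190:265,170:203+67-0][:, :100],(267,200),interpolation=cv2.INTER_CUBIC)
o=np.zeros((600,800,3),np.uint8); o[:,:533]=i; o[:200,533:]=j
cv2.imwrite("pics/w5.png",o)
print(sensors.read_state()["position"])
for y in(0,.058,.096,.134,.172):
    h=np.array([.531-.3006*y,.1305+.9538*y])
    print(y,[proj(c,[*h,z]).round(0) for z in(.078,.085,.092,.099,.116)])
```

```text
[0.53126422 0.13012099 0.24064536]
0 [array([318., 249.]), array([318., 251.]), array([318., 254.]), array([318., 257.]), array([318., 265.])]
0.058 [array([318., 172.]), array([318., 173.]), array([318., 174.]), array([318., 174.]), array([318., 176.])]
0.096 [array([318., 117.]), array([318., 116.]), array([318., 115.]), array([318., 114.]), array([318., 110.])]
0.134 [array([318.,  56.]), array([318.,  53.]), array([318.,  50.]), array([318.,  47.]), array([318.,  38.])]
0.172 [array([318., -10.]), array([318., -15.]), array([318., -21.]), array([318., -27.]), array([318., -43.])]
```

View pics/w5.png

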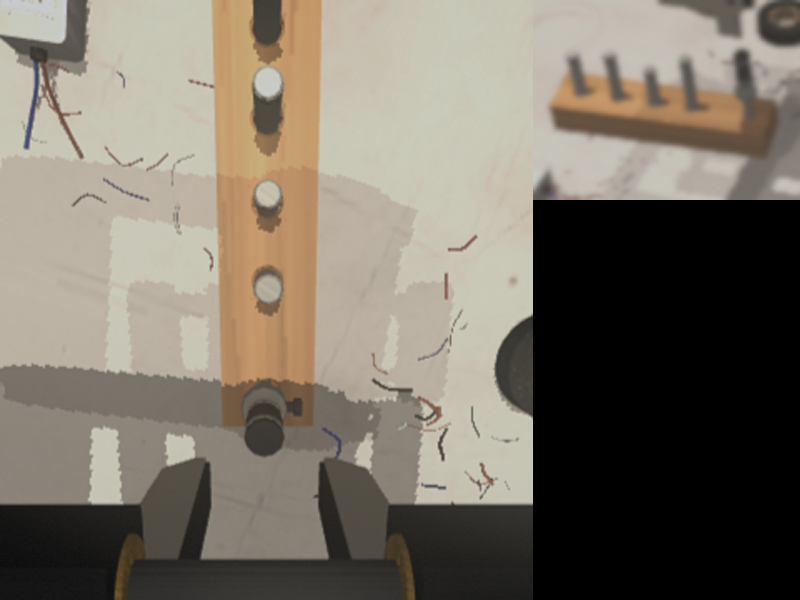

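```bash
python3 -c "
from h import *
plan([.5148,.185,.2],5)"
```

```text
at [0.5313 0.1301 0.2406] axes tilt 0.08 N 5 linear cm [1.146 0.018 0.813] wz 0.0 |l| 1.4
```

Emit:
{"api": "apply_moves", "payload": {"rows": [{"linear": [1.15, 0.02, 0.4], "delta_rot": [0, 0, 0], "fingers": 3.5}, {"linear": [1.15, 0.02, 0.4], "delta_rot": [0, 0, 0], "fingers": 3.5}, {"linear": [1.15, 0.02, 0.7], "delta_rot": [0, 0, 0], "fingers": 3.5}, {"linear": [1.15, 0.02, 1.2], "delta_rot": [0, 0, 0], "fingers": 3.5}, {"linear": [1.15, 0.02, 1.2], "delta_rot": [0, 0, 0], "fingers": 3.5}, {"linear": [0, 0, 0], "delta_rot": [0, 0, 0], "fingers": 3.5}, {"linear": [0, 0, 0], "delta_rot": [0, 0, 0], "fingers": 3.5}]}}

```text
clock: 17.92
position: [0.5145, 0.1861, 0.2015]
tcp_rot: [0.59, 0.807, -0.001, -0.001]
ft_force: [0.6, 0.7, 0.1]
grip_width: 0.0351
grip_force: 0.0
```

Emit:
{"api": "apply_moves", "payload": {"rows": [{"linear": [0, 0, 1.2], "delta_rot": [0, 0, 0], "fingers": 3.5}, {"linear": [0, 0, 1.5], "delta_rot": [0, 0, 0], "fingers": 3.5}, {"linear": [0, 0, 1.5], "delta_rot": [0, 0, 0], "fingers": 3.5}, {"linear": [0, 0, 0.7], "delta_rot": [0, 0, 0], "fingers": 3.5}, {"linear": [0, 0, 0], "delta_rot": [0, 0, 0], "fingers": 3.5}, {"linear": [0, 0, 0], "delta_rot": [0, 0, 0], "fingers": 3.5}]}}

```text
clock: 18.42
position: [0.5153, 0.1851, 0.1539]
tcp_rot: [0.591, 0.806, -0.0, -0.0]
ft_force: [0.1, -0.2, 0.2]
grip_width: 0.0348
grip_force: 0.0
```

Emit:
{"api": "apply_moves", "payload": {"rows": [{"linear": [0, 0, 0], "delta_rot": [0, 0, 0], "fingers": 1.8}, {"linear": [0, 0, 0], "delta_rot": [0, 0, 0], "fingers": 0.8}, {"linear": [0, 0, 0], "delta_rot": [0, 0, 0], "fingers": 0.8}, {"linear": [0, 0, 0], "delta_rot": [0, 0, 0], "fingers": 0.8}, {"linear": [0, 0, 0], "delta_rot": [0, 0, 0], "fingers": 0.8}, {"linear": [0, 0, 0], "delta_rot": [0, 0, 0], "fingers": 0.8}], "newtons": 20}}

```text
clock: 18.92
position: [0.5154, 0.1854, 0.1543]
tcp_rot: [0.591, 0.807, 0.0, 0.0]
ft_force: [0.1, 0.3, 3.0]
grip_width: 0.0115
grip_force: 20.0
```

Emit:
{"api": "apply_moves", "payload": {"rows": [{"linear": [0, 0, -0.5], "delta_rot": [0, 0, 0], "fingers": 0.8}, {"linear": [0, 0, -1.0], "delta_rot": [0, 0, 0], "fingers": 0.8}, {"linear": [0, 0, -1.5], "delta_rot": [0, 0, 0], "fingers": 0.8}, {"linear": [0, 0, -2.0], "delta_rot": [0, 0, 0], "fingers": 0.8}, {"linear": [0, 0, -2.0], "delta_rot": [0, 0, 0], "fingers": 0.8}, {"linear": [0, 0, -2.0], "delta_rot": [0, 0, 0], "fingers": 0.8}, {"linear": [0, 0, -2.0], "delta_rot": [0, 0, 0], "fingers": 0.8}, {"linear": [0, 0, -1.0], "delta_rot": [0, 0, 0], "fingers": 0.8}, {"linear": [0, 0, 0], "delta_rot": [0, 0, 0], "fingers": 0.8}]}}

```text
clock: 19.67
position: [0.5156, 0.1855, 0.2768]
tcp_rot: [0.591, 0.807, 0.001, 0.001]
ft_force: [0.3, 0.4, -0.5]
grip_width: 0.0114
grip_force: 20.0
```

```bash
python3 -c "
from h import *
plan([.5302,-.124,.24],10)"
```

```text
at [0.5156 0.1855 0.2768] axes tilt 0.21 N 10 linear cm [-2.995 -0.794  0.365] wz 0.0 |l| 3.12
```

Emit:
{"api": "apply_moves", "payload": {"rows": [{"linear": [-1.5, -0.4, 0], "delta_rot": [0, 0, 0], "fingers": 0.8}, {"linear": [-3.0, -0.8, 0], "delta_rot": [0, 0, 0], "fingers": 0.8}, {"linear": [-3.6, -0.95, 0], "delta_rot": [0, 0, 0], "fingers": 0.8}, {"linear": [-3.6, -0.95, 0], "delta_rot": [0, 0, 0], "fingers": 0.8}, {"linear": [-3.6, -0.95, 0.6], "delta_rot": [0, 0, 0], "fingers": 0.8}, {"linear": [-3.6, -0.95, 0.6], "delta_rot": [0, 0, 0], "fingers": 0.8}, {"linear": [-3.6, -0.95, 0.6], "delta_rot": [0, 0, 0], "fingers": 0.8}, {"linear": [-3.6, -0.95, 0.6], "delta_rot": [0, 0, 0], "fingers": 0.8}, {"linear": [-2.5, -0.7, 0.6], "delta_rot": [0, 0, 0], "fingers": 0.8}, {"linear": [-1.35, -0.34, 0.6], "delta_rot": [0, 0, 0], "fingers": 0.8}]}}

```text
clock: 20.5
position: [0.5291, -0.1268, 0.2363]
tcp_rot: [0.592, 0.806, -0.0, -0.001]
ft_force: [-0.2, 0.1, 0.5]
grip_width: 0.0113
grip_force: 20.0
```

Emit:
{"api": "apply_moves", "payload": {"rows": [{"linear": [0, 0, 0], "delta_rot": [0, 0, 0], "fingers": 0.8}, {"linear": [0, 0, 0], "delta_rot": [0, 0, 0], "fingers": 0.8}, {"linear": [0, 0, 0], "delta_rot": [0, 0, 0], "fingers": 0.8}, {"linear": [0, 0, 0], "delta_rot": [0, 0, 0], "fingers": 0.8}, {"linear": [0, 0, 0], "delta_rot": [0, 0, 0], "fingers": 0.8}]}}

```text
clock: 20.92
position: [0.5299, -0.1231, 0.2382]
tcp_rot: [0.59, 0.807, 0.0, 0.0]
ft_force: [0.2, 0.4, -0.7]
grip_width: 0.0115
grip_force: 20.0
```

Run:
```python
from h import *
import pickle
s=sensors.read_state();p=s["position"];print(p,s["tcp_rot"])
c=capture("wrist"); pickle.dump(c,open("w6.pkl","wb"))
cv2.imwrite("pics/w6.png",cv2.resize(c["color"][180:360,220:420],(800,720),interpolation=cv2.INTER_CUBIC)[:600])
for z in(p[2]-.1383,p[2]-.0553,.056): print(z,proj(c,[p[0],p[1],z]))
print("bore px",proj(c,[.5293,-.121,.056]))
```

```text
[ 0.52985389 -0.12313055  0.23819464] [5.90495137e-01 8.07041155e-01 1.20538541e-04 2.29714285e-04]
0.0998946407440107 [318.82868026 259.81792159]
0.18289464074401068 [319.27717182 316.97949749]
0.056 [318.697357   243.08038429]
bore px [318.8377771  240.51342891]
```

View pics/w6.png

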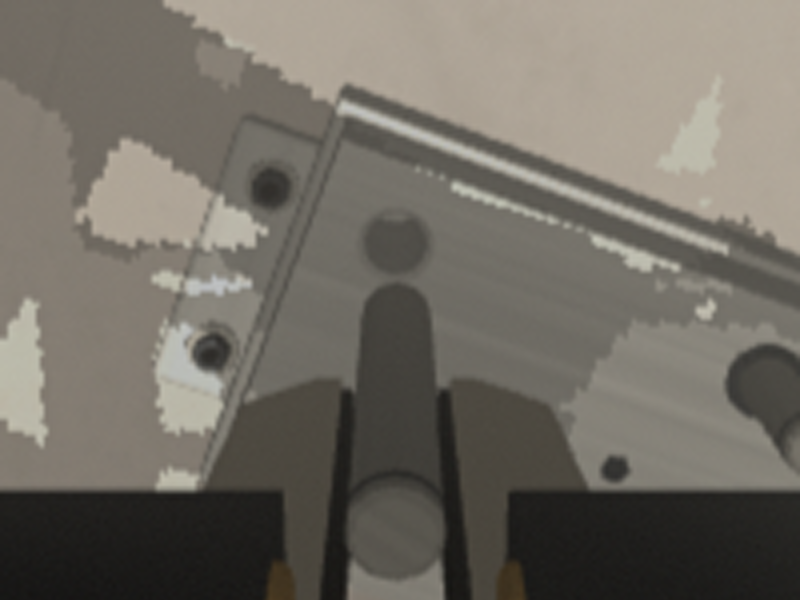

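Emit:
{"api": "apply_moves", "payload": {"rows": [{"linear": [0, 0, 0.5], "delta_rot": [0, 0.015, 0], "fingers": 0.8}, {"linear": [-0.015, 0, 1.0], "delta_rot": [0, 0, 0], "fingers": 0.8}, {"linear": [-0.015, 0, 1.0], "delta_rot": [0, 0, 0], "fingers": 0.8}, {"linear": [-0.015, 0, 0.9], "delta_rot": [0, 0, 0], "fingers": 0.8}, {"linear": [-0.01, 0, 0.5], "delta_rot": [0, 0, 0], "fingers": 0.8}, {"linear": [0, 0, 0], "delta_rot": [0, 0, 0], "fingers": 0.8}, {"linear": [0, 0, 0], "delta_rot": [0, 0, 0], "fingers": 0.8}, {"linear": [0, 0, 0], "delta_rot": [0, 0, 0], "fingers": 0.8}]}}

```text
clock: 21.63
position: [0.5298, -0.1243, 0.1992]
tcp_rot: [0.591, 0.807, 0.005, -0.006]
ft_force: [0.2, 0.3, -1.2]
grip_width: 0.0113
grip_force: 20.0
```

Run:
```python
from h import *
import pickle
s=sensors.read_state();p=s["position"];print(p,s["tcp_rot"],s["ft_force"])
c=capture("wrist"); pickle.dump(c,open("w7.pkl","wb"))
cv2.imwrite("pics/w7.png",cv2.resize(c["color"][200:350,230:430],(800,600),interpolation=cv2.INTER_CUBIC))
g=cv2.cvtColor(c["color"],cv2.COLOR_BGR2GRAY)
print(proj(c,[.5293,-.121,.056])); print(g[236:262,319]); 
for v in(244,247,250,253,256): print(v,g[v,304:336])
```

```text
[ 0.52984287 -0.12430151  0.19921941] [ 0.5910824   0.80657749  0.00450352 -0.00583737] [ 0.23007266  0.34500334 -1.24859451]
[319.50595402 256.07414702]
[114 113 113 115 114 115 113 112 112 112 105  94  85  79  74  70  69  69
  69  69  68  69  69  68  67  68]
244 [110 111 111 111 111 112 112 112 112 113 114 113 113 113 112 112 112 112
 112 112 112 113 114 115 115 115 115 115 115 113 114 114]
247 [111 111 111 112 112 111 112 111 110 107 102 100  94  93  93  94  93  92
  95  99 105 109 112 112 112 113 111 113 113 114 115 115]
250 [108 108 109 109 109 109 104  96  91  83  78  77  76  76  74  74  74  76
  76  76  78  83  90  96 106 113 113 113 113 113 113 113]
253 [110 110 111 111 109  99  95  81  73  69  69  69  70  70  70  69  69  68
  69  69  70  73  74  77  92  96 107 110 110 110 112 112]
256 [110 110 110 109 103  98  85  66  66  67  69  69  69  69  70  68  69  69
  69  69  69  69  70  74  83  95 103 111 111 111 111 111]
```

View pics/w7.png

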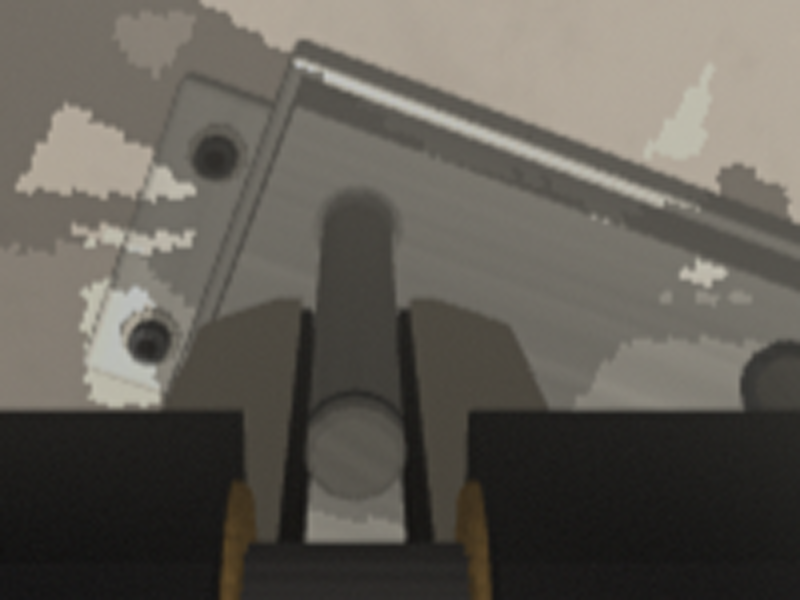

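Emit:
{"api": "apply_moves", "payload": {"rows": [{"linear": [0, 0.03, 0.1], "delta_rot": [0, 0, 0], "fingers": 0.8}, {"linear": [-0.003, 0, 0.2], "delta_rot": [0, 0, 0], "fingers": 0.8}, {"linear": [-0.003, 0, 0.2], "delta_rot": [0, 0, 0], "fingers": 0.8}, {"linear": [-0.003, 0, 0.15], "delta_rot": [0, 0, 0], "fingers": 0.8}, {"linear": [-0.002, 0, 0.15], "delta_rot": [0, 0, 0], "fingers": 0.8}, {"linear": [0, 0, 0], "delta_rot": [0, 0, 0], "fingers": 0.8}]}}

```text
clock: 22.18
position: [0.5299, -0.1242, 0.1905]
tcp_rot: [0.591, 0.807, 0.004, -0.006]
ft_force: [0.8, -0.4, -0.6]
grip_width: 0.0116
grip_force: 20.0
```

Emit:
{"api": "apply_moves", "payload": {"rows": [{"linear": [-0.002, 0, 0.1], "delta_rot": [0, 0, 0], "fingers": 0.8}, {"linear": [-0.002, 0, 0.1], "delta_rot": [0, 0, 0], "fingers": 0.8}, {"linear": [0, 0, 0], "delta_rot": [0, 0, 0], "fingers": 0.8}]}}

```text
clock: 22.43
position: [0.53, -0.1241, 0.1887]
tcp_rot: [0.591, 0.807, 0.004, -0.006]
ft_force: [1.2, -0.8, -1.2]
grip_width: 0.0116
grip_force: 20.0
```

Emit:
{"api": "apply_moves", "payload": {"rows": [{"linear": [-0.003, 0, 0.2], "delta_rot": [0, 0, 0], "fingers": 0.8}, {"linear": [-0.003, 0, 0.2], "delta_rot": [0, 0, 0], "fingers": 0.8}, {"linear": [-0.003, 0, 0.2], "delta_rot": [0, 0, 0], "fingers": 0.8}, {"linear": [-0.003, 0, 0.2], "delta_rot": [0, 0, 0], "fingers": 0.8}, {"linear": [-0.003, 0, 0.2], "delta_rot": [0, 0, 0], "fingers": 0.8}, {"linear": [0, 0, 0], "delta_rot": [0, 0, 0], "fingers": 0.8}]}}

```text
clock: 22.93
position: [0.5299, -0.1241, 0.1783]
tcp_rot: [0.591, 0.807, 0.004, -0.006]
ft_force: [1.9, -0.4, -2.2]
grip_width: 0.0111
grip_force: 20.0
```

Emit:
{"api": "apply_moves", "payload": {"rows": [{"linear": [-0.003, 0, 0.2], "delta_rot": [0, 0, 0], "fingers": 0.8}, {"linear": [-0.003, 0, 0.2], "delta_rot": [0, 0, 0], "fingers": 0.8}, {"linear": [-0.003, 0, 0.2], "delta_rot": [0, 0, 0], "fingers": 0.8}, {"linear": [-0.003, 0, 0.2], "delta_rot": [0, 0, 0], "fingers": 0.8}, {"linear": [0, 0, 0], "delta_rot": [0, 0, 0], "fingers": 0.8}]}}

```text
clock: 23.35
position: [0.5299, -0.1241, 0.1704]
tcp_rot: [0.591, 0.807, 0.004, -0.006]
ft_force: [0.8, -0.0, -0.7]
grip_width: 0.0112
grip_force: 20.0
```

Free so far (34 mm... foot at z ≈ 0.032). Continue.

Emit:
{"api": "apply_moves", "payload": {"rows": [{"linear": [-0.003, 0, 0.2], "delta_rot": [0, 0, 0], "fingers": 0.8}, {"linear": [-0.003, 0, 0.2], "delta_rot": [0, 0, 0], "fingers": 0.8}, {"linear": [-0.003, 0, 0.2], "delta_rot": [0, 0, 0], "fingers": 0.8}, {"linear": [-0.003, 0, 0.2], "delta_rot": [0, 0, 0], "fingers": 0.8}, {"linear": [0, 0, 0], "delta_rot": [0, 0, 0], "fingers": 0.8}]}}

```text
clock: 23.77
position: [0.5299, -0.1241, 0.1623]
tcp_rot: [0.591, 0.807, 0.004, -0.006]
ft_force: [1.1, -0.5, -1.6]
grip_width: 0.0114
grip_force: 20.0
```

Emit:
{"api": "apply_moves", "payload": {"rows": [{"linear": [-0.003, 0, 0.2], "delta_rot": [0, 0, 0], "fingers": 0.8}, {"linear": [-0.003, 0, 0.2], "delta_rot": [0, 0, 0], "fingers": 0.8}, {"linear": [-0.003, 0, 0.2], "delta_rot": [0, 0, 0], "fingers": 0.8}, {"linear": [-0.003, 0, 0.2], "delta_rot": [0, 0, 0], "fingers": 0.8}, {"linear": [0, 0, 0], "delta_rot": [0, 0, 0], "fingers": 0.8}]}}

```text
clock: 24.18
position: [0.5299, -0.1241, 0.1543]
tcp_rot: [0.591, 0.807, 0.004, -0.006]
ft_force: [0.5, -1.5, -1.1]
grip_width: 0.0115
grip_force: 20.0
```

Emit:
{"api": "apply_moves", "payload": {"rows": [{"linear": [-0.003, 0, 0.2], "delta_rot": [0, 0, 0], "fingers": 0.8}, {"linear": [-0.002, 0, 0.15], "delta_rot": [0, 0, 0], "fingers": 0.8}, {"linear": [-0.002, 0, 0.1], "delta_rot": [0, 0, 0], "fingers": 0.8}, {"linear": [0, 0, 0.08], "delta_rot": [0, 0, 0], "fingers": 0.8}, {"linear": [0, 0, 0], "delta_rot": [0, 0, 0], "fingers": 0.8}]}}

```text
clock: 24.6
position: [0.5299, -0.1241, 0.1493]
tcp_rot: [0.591, 0.807, 0.004, -0.006]
ft_force: [1.5, -1.0, -1.0]
grip_width: 0.0113
grip_force: 20.0
```

Emit:
{"api": "apply_moves", "payload": {"rows": [{"linear": [0, 0, 0.05], "delta_rot": [0, 0, 0], "fingers": 0.8}, {"linear": [0, 0, 0.05], "delta_rot": [0, 0, 0], "fingers": 0.8}, {"linear": [0, 0, 0.05], "delta_rot": [0, 0, 0], "fingers": 0.8}, {"linear": [0, 0, 0], "delta_rot": [0, 0, 0], "fingers": 0.8}]}}

```text
clock: 24.93
position: [0.53, -0.1241, 0.148]
tcp_rot: [0.591, 0.807, 0.004, -0.006]
ft_force: [0.1, -0.5, -0.7]
grip_width: 0.0114
grip_force: 20.0
```

Emit:
{"api": "apply_moves", "payload": {"rows": [{"linear": [0, 0, 0.05], "delta_rot": [0, 0, 0], "fingers": 0.8}, {"linear": [0, 0, 0], "delta_rot": [0, 0, 0], "fingers": 0.8}]}}

```text
clock: 25.1
position: [0.53, -0.1241, 0.1475]
tcp_rot: [0.591, 0.807, 0.004, -0.006]
ft_force: [-0.1, -0.8, -1.1]
grip_width: 0.0113
grip_force: 20.0
```

Emit:
{"api": "apply_moves", "payload": {"rows": [{"linear": [0, 0, 0.04], "delta_rot": [0, 0, 0], "fingers": 0.8}, {"linear": [0, 0, 0], "delta_rot": [0, 0, 0], "fingers": 0.8}]}}

```text
clock: 25.27
position: [0.53, -0.1241, 0.1473]
tcp_rot: [0.591, 0.807, 0.004, -0.006]
ft_force: [-0.9, 0.2, 0.8]
grip_width: 0.0112
grip_force: 20.0
```

Emit:
{"api": "apply_moves", "payload": {"rows": [{"linear": [0, 0, 0.04], "delta_rot": [0, 0, 0], "fingers": 0.8}, {"linear": [0, 0, 0], "delta_rot": [0, 0, 0], "fingers": 0.8}]}}

```text
clock: 25.43
position: [0.5301, -0.1241, 0.1472]
tcp_rot: [0.591, 0.807, 0.005, -0.006]
ft_force: [-1.0, -0.5, 5.1]
grip_width: 0.0112
grip_force: 20.0
```

Emit:
{"api": "apply_moves", "payload": {"rows": [{"linear": [0, 0, 0], "delta_rot": [0, 0, 0], "fingers": 1.6}, {"linear": [0, 0, 0], "delta_rot": [0, 0, 0], "fingers": 3.0}, {"linear": [0, 0, 0], "delta_rot": [0, 0, 0], "fingers": 3.5}, {"linear": [0, 0, 0], "delta_rot": [0, 0, 0], "fingers": 3.5}, {"linear": [0, 0, -0.8], "delta_rot": [0, 0, 0], "fingers": 3.5}, {"linear": [0, 0, -1.5], "delta_rot": [0, 0, 0], "fingers": 3.5}, {"linear": [0, 0, -2.0], "delta_rot": [0, 0, 0], "fingers": 3.5}, {"linear": [0, 0, -2.5], "delta_rot": [0, 0, 0], "fingers": 3.5}, {"linear": [0, 0, -2.5], "delta_rot": [0, 0, 0], "fingers": 3.5}, {"linear": [0, 0, -2.0], "delta_rot": [0, 0, 0], "fingers": 3.5}]}}

```text
clock: 26.27
position: [0.5305, -0.1257, 0.2623]
tcp_rot: [0.591, 0.807, 0.005, -0.005]
ft_force: [0.5, -0.2, -0.6]
grip_width: 0.0349
grip_force: 0.0
```

Emit:
{"api": "apply_moves", "payload": {"rows": [{"linear": [2, 0, -1.5], "delta_rot": [0, 0, 0], "fingers": 3.5}, {"linear": [3, 0, -1.5], "delta_rot": [0, 0, 0], "fingers": 3.5}, {"linear": [3, 0, -1], "delta_rot": [0, 0, 0], "fingers": 3.5}, {"linear": [3, 0, 0], "delta_rot": [0, 0, 0], "fingers": 3.5}, {"linear": [2, 0, 0], "delta_rot": [0, 0, 0], "fingers": 3.5}, {"linear": [0, 0, 0], "delta_rot": [0, 0, 0], "fingers": 3.5}, {"linear": [0, 0, 0], "delta_rot": [0, 0, 0], "fingers": 3.5}]}}

```text
clock: 26.85
position: [0.4913, -0.0017, 0.3024]
tcp_rot: [0.59, 0.807, 0.005, -0.006]
ft_force: [-0.3, -0.2, -1.0]
grip_width: 0.0353
grip_force: 0.0
```

Run:
```python
from h import *
s=capture("scene")["color"]; t=capture("top")["color"]
f=lambda i,x,y,w,h: cv2.resize(i[y:y+h,x:x+w],(400,300),interpolation=cv2.INTER_CUBIC)
cv2.imwrite("pics/end.png",np.vstack([np.hstack([f(s,165,190,120,90),f(s,300,215,120,90)]),np.hstack([f(t,140,220,120,90),f(t,315,185,120,90)])]))
```

```text
(no output)
```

View pics/end.png

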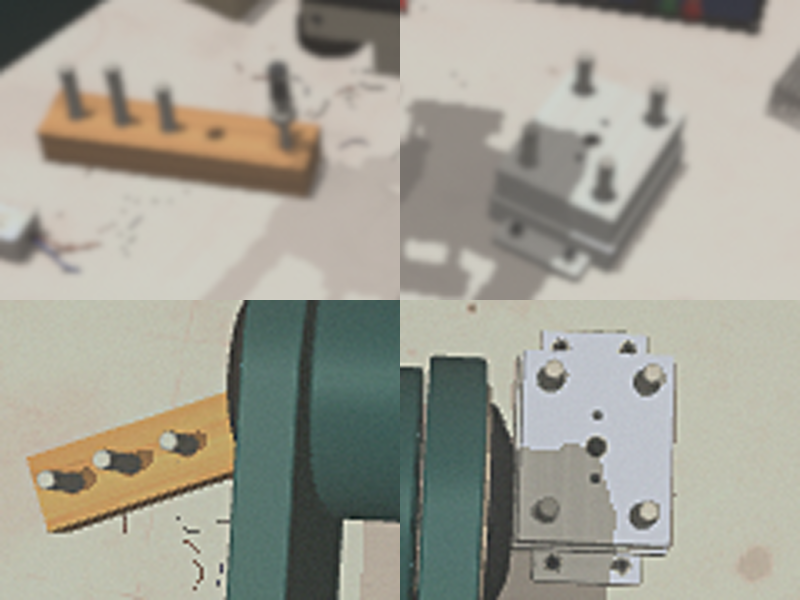

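The picture shows the new post in the bore at about (530,125)-(530,168), with the same visible length as the other three. The gauge is upright in its hole and the other three posts are still in the rack.

```bash
python3 -c "
from rig import job_done; print(job_done())"
```

```text
the job is handed in; nothing more can be done
None
```

The gauge bottomed at 47 mm and is back upright in its rack hole; the 83 mm post stands home in the bore, level with the other three in the last picture, and the job is handed in with no verdict returned.

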